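Serve a scoop of gobstoppers from the tipped tray

TASK

Tip the brown sweet tray up to its stop by its black grip and leave it standing tipped, so the gobstoppers gather at its low end. With the scoop, lift at least four of the six clear above the tray in one scoopful, tip them into the green tub, and lay the scoop back flat in its blue dish. Never touch a sweet with the fingers, keep every sweet in the tray or the tub, and leave the other stall things undisturbed.

Things in the scene. Friction and masses are not known exactly. Their poses are not given: they have to be found in the camera images.
- tray (a joint): Tilt of the brown sweet tray, rad: 0 lying flat, 0.24 tipped up against its stop (far end, with the black grip, raised). The hinge is stiff and holds the tray at any tilt; its wooden base is fixed to the table; about 10 to 14 N upward at the grip moves it.
- tray_low (a point): On the brown tray: middle of the inner edge where its floor meets the low (hinged) end wall (48 mm high, leaning out 7 degrees). x points along the floor to the grip end, y across, z out of the floor; it tilts with the tray. Both low corners are cut off at 45 degrees (25 mm legs, 48 mm high), narrowing the floor to 44 mm. Hinge axis: along y, 6 mm below this point (into the floor). 22 mm above the table when flat.
- tray_mid (a point): Centre of the tray's floor, 105 mm along x from tray_low; same axes. Inside, the floor is 210 mm long (x) and 94 mm wide (y); side and far walls 26 mm high, but 48 mm high along the 80 mm next to the low end; all 4 mm thick.
- tray_grip (a point): Centre of the black grip block outside the tray's far end: 46 mm long (tray x), 22 mm wide (tray y), 20 mm high; at (237, 0, 10) mm from tray_low in its axes, 32 mm above the table when flat. Pinch it across y from above; it swings in an arc about the hinge as the tray tips. Same axes as tray_low.
- scoop: Steel sweet scoop with red handle, about 140 g. Origin: underside, middle of the back wall; x points from pan to handle end (the lip faces -x), z up. Flat pan: 2 mm floor, 86 mm wide, from x = 0 (back wall, 34 mm high) to a round nose (radius 41 mm) at x = -90 mm; side walls 30 mm high and 2 mm thick back of x = -47 mm; open front. Slippery inside.
- scoop_pan (a point): Middle of the scoop's pan, at (-40, 0, 15) mm in the scoop's frame.
- scoop_grip (a point): Where to pinch the handle across y: at (35, 0, 60) mm in the scoop's frame. The red bar handle lies along x above and behind the pan: x from 0 to 90 mm, z from 48 to 72 mm, 18 mm wide (y).
- dish: The scoop's shallow blue dish, fixed, 150 x 130 mm (x, y), rim 12 mm high, walls and floor 4 mm thick. Origin: centre of the underside. The scoop's pan starts in it, flat, with the handle over the +x rim.
- tub: Green open square tub, 130 x 130 mm, 65 mm high, walls 4 mm, about 250 g, loose. Origin: centre of the underside.
- tub_mid (a point): On the tub's axis, 25 mm above its underside.
- sweet0: red gobstopper: hard ball, 24 mm across, 11 g, slippery. Origin: its centre.
- sweet1: yellow gobstopper: hard ball, 24 mm across, 11 g, slippery. Origin: its centre.
- sweet2: green gobstopper: hard ball, 24 mm across, 11 g, slippery. Origin: its centre.
- sweet3: blue gobstopper: hard ball, 24 mm across, 11 g, slippery. Origin: its centre.
- sweet4: orange gobstopper: hard ball, 24 mm across, 11 g, slippery. Origin: its centre.
- sweet5: pink gobstopper: hard ball, 24 mm across, 11 g, slippery. Origin: its centre.
- cupcake0: Bystander: pink cupcake, 68 mm wide, 67 mm high. Origin: centre of the underside.
- cupcake1: Bystander: blue cupcake, 68 mm wide, 67 mm high. Origin: centre of the underside.
- cupcake2: Bystander: pink cupcake, 68 mm wide, 67 mm high. Origin: centre of the underside.
- jar: Bystander: amber jar with a blue cap, 60 mm wide, 85 mm high. Origin: centre of the underside.
- cup: Bystander: white paper cup, 72 mm wide, 85 mm high. Origin: centre of the underside.
There are look-alikes about, which are no part of the job. Leave any orange or yellow look-alike of the tub alone.

How it is judged:
By the outcome, as a careful person would: the job done as asked, in the order asked, and still so for the second after the job is handed in, with the robot touching nothing.
It also fails if it takes over 72 s, if anything falls off the work surface, if the arm or the gripper's body presses on something with over 40 N, if the wrist force passes 120 N, or if a joint passes its speed limit or range.

ROBOT

A 7-joint arm with a two-finger parallel gripper is mounted at the origin on the work surface. World frame = base frame: x ahead of the robot, y to its left, z up, the work surface at z = 0. Lengths are in mm, angles in rad, forces in N, time in s.
With the tool pointing down it reaches from about 350 to 900 mm from the base axis. Payload 19.9 kg.
Tool frame: the origin (TCP) lies midway between the tips of the shut fingers; the grasp point (between the pads) lies 19 mm behind it (ctrl.tcp_to_grasp is the distance from the TCP to the grasp point, in mm); z points along the fingers, y is the line along which they close (so a half turn about z gives the same grasp; the last joint's range is limited). The gripper opens to 94 mm and grips with 3 to 60 N. Pads are 16 mm wide; open, the fingers measure 119 mm over their backs; the gripper's body (75 mm by 177 mm) begins 78 mm behind the grasp point.
Start: joints at [1.258, 0.417, -0.01, 1.614, 0.005, 1.111, -0.053], TCP at [167.181, -602.2, 165.725] pointing down, gripper open.
Joint ranges: [-2.81, 2.81], [-0.39, 2.02], [-1.27, 1.25], [0.06, 2.57], [-1.19, 4.33], [0.19, 2], [-2.82, 2.82]. Speed limits (rad/s): [1.89, 1.89, 2.39, 2.39, 3.01, 3.01, 3.01].

INTERFACE

Orientations are given as a unit quaternion [w, x, y, z].
In Python, from plant import ctrl gives the robot as it stands.
- The arm moves only by the tool drive_tool, never from a script. Its arguments are lists of equal length, an entry for each row: "claw": the finger opening in m, from 0 to 0.094; "xyz": the shift along the world's x, y, z in m, a list of three; "twist": the turn about the world's z in degrees. A call has 1 to 5 rows; each row shifts and turns the commanded pose from where the row before left it; what a row does not reach is not made up. A row lasts 1/8 s, in which the tool goes at most 62.5 mm and 10.7 degrees, less where a joint would pass 70% of its speed; a pose out of reach is approached as far as the arm can. A call is refused whole if a number of a shift passes 0.0625 or a number of a turn 10.7, either way. A call with a gripper value outside its range is refused whole. The fingers move at their own pace and stop on an object; the grip force is fixed at half the most. Time passes only in rows, so rows that do not move let the fingers close. It gives the time, the measured TCP pose, the force, the opening and the grip force at its end, in the units of the state.
- ctrl.sense(): the state, without advancing time (a new reading comes with each control period).
- ctrl.read_camera(name): name is "scene" or "top" or "wrist"; returns the picture (400x640x3 uint8, red, green, blue); there is no depth.
- ctrl.camera_model(name): a dict with "fx", "fy", "cx", "cy" (pixels), "R" (3x3) and "t" (3): a world point X has camera coordinates R X + t. Camera axes: x right, y down, z forward; pixel columns grow to the right and rows downward; lengths in mm; the calibration is good to about 2 mm. The wrist camera is an equidistant fisheye: a pixel r from the principal point sees the ray r / f radians off the axis. A picture is of the moment at which its call begins: read the wrist's pose just before it. camera_model takes no time and is no camera call; for the wrist camera it gives the pose at the moment of the call.
- ctrl.sign_off(): hands the job in; it is judged then, once.
The state is a dict: "t": time; "joint_positions": joint angles; "joint_vel": joint speeds; "effort": joint torques, N m; "tool_pos": TCP position; "tool_rot": TCP orientation; "contact_force": force on the tool from outside, world axes, zero at the start; "moment": the same for the moment, N m; "grip_width": finger opening in mm; "grasp_force": force on a finger pad.
Only numpy, scipy, OpenCV 4.12 (cv2) and the standard library are available. Lean on these libraries where they do the work, as an engineer would, in place of code of your own. Each camera call takes 0.05 s, during which the arm holds its last target. There are 200 camera calls.

## Working session

There is one attempt and no reset: what is moved stays moved. The work goes in short steps, Python scripts to look and compute and a tool call to move; the robot and the scene stay as the last step left them, time stands still between calls to the robot, and variables do not carry over. Pictures are saved under pics/ and viewed, at most 10 in all, crops included, and the job is handed in when it is done.

Besides the shell and the picture viewer there is one more tool, called by a JSON object that holds its "api" and its "payload", one argument or row to a line. drive_tool: Moves the arm, as the interface text tells. Its arguments: {"type":"object","properties":{"claw":{"type":"array"},"xyz":{"type":"array"},"twist":{"type":"array"}},"required":["claw","xyz","twist"]}

```bash
mkdir -p pics
cat > h.py <<'E'
from plant import ctrl
import numpy as np, cv2
def snap(n,f):
    im=ctrl.read_camera(n); cv2.imwrite('pics/'+f,im[:,:,::-1]); return im
def ray(m,u,v,fish=False):
    R=np.array(m['R']);t=np.array(m['t'])
    a=np.array([(u-m['cx'])/m['fx'],(v-m['cy'])/m['fy']])
    if fish:
        r=np.hypot(*a); d=np.array([*(a/max(r,1e-9)*np.sin(r)),np.cos(r)])
    else: d=np.array([*a,1.])
    return -R.T@t, R.T@(d/np.linalg.norm(d))
def atz(m,u,v,z,fish=False):
    c,d=ray(m,u,v,fish); return c+d*(z-c[2])/d[2]
def tri(*rays):
    A=0;b=0
    for c,d in rays:
        P=np.eye(3)-np.outer(d,d);A=A+P;b=b+P@c
    X=np.linalg.solve(A,b); return X,[float(np.linalg.norm((np.eye(3)-np.outer(d,d))@(X-c))) for c,d in rays]
def proj(m,X):
    p=np.array(m['R'])@np.array(X)+np.array(m['t']); return m['fx']*p[0]/p[2]+m['cx'],m['fy']*p[1]/p[2]+m['cy']
E
python3 - <<'E'
from h import *
a=snap('scene','s0.png');b=snap('top','t0.png')
for n in('scene','top'):
    m=ctrl.camera_model(n);print(n,m['fx'],m['cx'],m['cy'],np.round(m['R'],3).tolist(),np.round(m['t']))
s=ctrl.sense();print(s['t'],s['tool_pos'],s['tool_rot'],s['grip_width'])
E
```

```text
scene 457.8581614420483 315.8090049560238 196.2667026527411 [[0.013, 1.0, 0.014], [0.732, -0.0, -0.681], [-0.681, 0.019, -0.732]] [ -12. -322. 1521.]
top 430.7088922407013 322.7809278677964 200.10579278292573 [[-0.028, -0.999, -0.015], [-0.995, 0.029, -0.095], [0.095, 0.013, -0.995]] [  16.  509. 1157.]
0.1 [ 167.06994777 -601.86034949  165.19568733] [-5.32856735e-04  9.90845574e-01  1.34999077e-01 -1.18227658e-04] 93.84327836728343
```

View pics/s0.png

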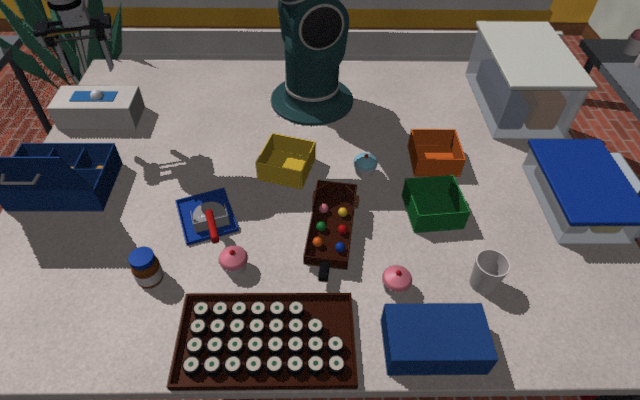

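View pics/t0.png

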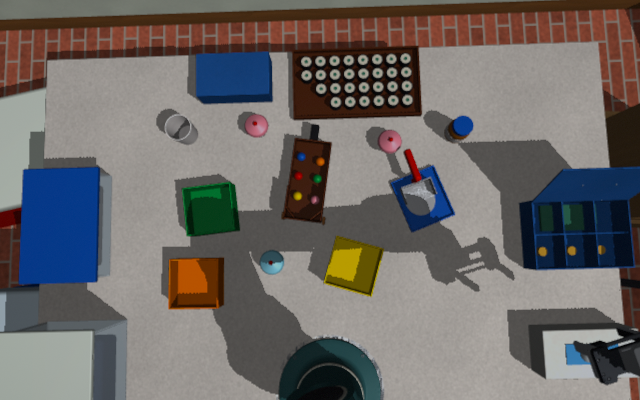

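The scene view and top view agree. The tray is the brown box at top px (307,178), with its black grip at (315,131). The scoop and dish are at (421,197) and the green tub at (210,208). The yellow (354,266) and orange (196,283) tubs are look-alikes, and the large brown tray of rolls at the top is not ours. I'll enlarge a crop of each view.

Run:
```python
import cv2
t=cv2.imread('pics/t0.png')[115:245,170:470]; s=cv2.imread('pics/s0.png')[170:290,165:475]
cv2.imwrite('pics/t1.png',cv2.resize(t,None,fx=2.66,fy=2.66,interpolation=cv2.INTER_CUBIC)) 
cv2.imwrite('pics/s1.png',cv2.resize(s,None,fx=2.5,fy=2.5,interpolation=cv2.INTER_CUBIC))
```

```text
(no output)
```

View pics/t1.png

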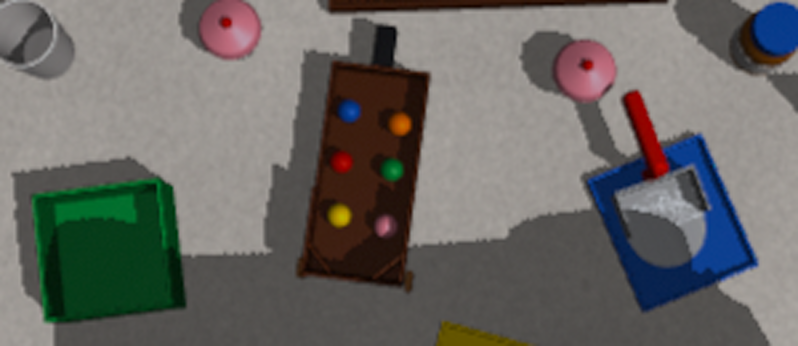

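View pics/s1.png

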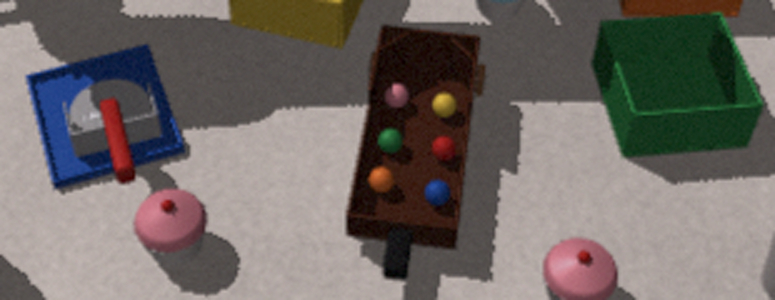

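Run:
```python
from h import *
T=ctrl.camera_model('top');S=ctrl.camera_model('scene')
P=dict(gripend=((386,27),(396,263)),gripnear=((383,66),(399,228)),blue=((348,111),(437,193)),orange=((400,124),(381,180)),red=((342,161),(444,148)),green=((392,169),(389,140)),yellow=((340,215),(444,104)),pink=((385,226),(397,95)),
hend=((632,95),(124,168)),hfront=((656,172),(110,102)),d1=((587,178),(185,150)),d2=((702,135),(57,187)),d3=((755,264),(28,75)),d4=((643,308),(150,45)),
t1=((35,195),(758,103)),t2=((160,181),(624,116)),t3=((185,305),(598,48)),t4=((45,320),(718,15)),farL=((333,63),(456,222)),farR=((430,72),(348,210)),lowL=((303,273),(480,38)),lowR=((406,285),(381,28)))
R={}
for k,((a,b),(c,d)) in P.items():
    X,e=tri(ray(T,170+a/2.66,115+b/2.66),ray(S,165+c/2.5,170+d/2.5)); R[k]=X;print(k,np.round(X),np.round(e,1))
def ax(a,b): d=R[a]-R[b];return np.degrees(np.arctan2(d[1],d[0])),np.linalg.norm(d)
print('tray',ax('farL','lowL'),ax('farR','lowR'),'grip',ax('gripend','gripnear'),'handle',ax('hend','hfront'),'dish',ax('d2','d3'),ax('d1','d4'),'tub',ax('t1','t4'),ax('t2','t3'))
for n in('d','t'):print(n,np.mean([R[n+str(i)] for i in range(1,5)],0))
```

```text
gripend [715.  17.  42.] [1.2 1.2]
gripnear [675.  21.  38.] [0.9 0.9]
blue [631.  59.  30.] [0.5 0.5]
orange [615.   6.  30.] [1.2 1.2]
red [578.  67.  32.] [1.5 1.5]
green [568.  15.  32.] [0.7 0.7]
yellow [522.  70.  32.] [1.3 1.3]
pink [510.  24.  32.] [0.9 0.9]
hend [ 630. -228.   69.] [0.9 0.9]
hfront [ 552. -249.   70.] [1. 1.]
d1 [ 557. -188.    3.] [1.8 1.8]
d2 [ 599. -310.   -1.] [3.7 3.7]
d3 [ 461. -359.    9.] [0.1 0.1]
d4 [ 419. -239.   10.] [2. 2.]
t1 [548. 373.  63.] [0.1 0.1]
t2 [559. 245.  57.] [3. 3.]
t3 [436. 236.  22.] [4.3 4.3]
t4 [423. 363.  60.] [0.7 0.7]
farL [677.  72.  49.] [0.9 0.9]
farR [664. -26.  50.] [2. 2.]
lowL [462. 107.  65.] [2.4 2.4]
lowR [447.   6.  65.] [3.2 3.2]
tray (np.float64(-9.191559564332858), np.float64(218.34081017192727)) (np.float64(-8.28107899958333), np.float64(219.82485257182486)) grip (np.float64(-5.777228276215653), np.float64(40.3281652165835)) handle (np.float64(15.616678864645223), np.float64(81.26556750568274)) dish (np.float64(19.54239321637501), np.float64(146.71013835043107)) (np.float64(20.15272831070042), np.float64(147.16389440914537)) tub (np.float64(4.537029909021978), np.float64(125.92070580761221)) (np.float64(4.278124640805834), np.float64(128.94354351840536))
d [ 509.04149458 -273.61015365    5.31664923]
t [491.50944274 304.03382197  50.61253609]
```

Measured, all consistent with the sizes and heights given:

| Thing | Estimate |
|---|---|
| Tray yaw | about -8.5° |
| Tray grip | about (695, 19, 32) |
| tray_low | about (461, 54, 22) |
| Scoop handle | centre about (590, -238), top at z ≈ 70, yaw about 17° |
| Dish | (509, -274) |
| Tub | (491, 304), yaw about 4° |

The black grip with the six balls behind it picks out the right tray, and green picks out the right tub. I'm moving to the tray grip.

{"api": "drive_tool", "payload": {
  "claw": [0.094, 0.094, 0.094, 0.094, 0.094],
  "xyz": [
    [0.053, 0.062, 0],
    [0.053, 0.062, 0],
    [0.053, 0.062, 0],
    [0.053, 0.062, 0],
    [0.053, 0.062, 0]
  ],
  "twist": [-5, -5, -5, -5, -4]
}}

```text
t: 0.72
tool_pos: [371.1, -362.9, 165.7]
tool_rot: [-0.0, 0.997, -0.075, -0.0]
contact_force: [1.1, -0.4, 0.0]
grip_width: 94.1
grasp_force: 0.0
```

{"api": "drive_tool", "payload": {
  "claw": [0.06, 0.06, 0.06, 0.06, 0.06],
  "xyz": [
    [0.053, 0.062, 0],
    [0.053, 0.062, 0],
    [0.053, 0.062, 0],
    [0.053, 0.062, 0],
    [0.053, 0.062, -0.02]
  ],
  "twist": [0, 0, 0, 0, 0]
}}

```text
t: 1.35
tool_pos: [573.8, -126.9, 151.4]
tool_rot: [0.0, 0.997, -0.074, 0.001]
contact_force: [0.5, -0.6, -0.7]
grip_width: 60.3
grasp_force: 0.0
```

Run:
```python
from h import *
m=ctrl.camera_model('wrist');s=ctrl.sense();im=snap('wrist','w1.png')
print(s['t'],np.round(s['tool_pos'],1),np.round(s['tool_rot'],3),{k:np.round(m[k],2).tolist() for k in m})
```

```text
1.35 [ 573.8 -126.9  151.4] [ 0.     0.997 -0.074  0.001] {'fx': 309.71, 'fy': 309.71, 'cx': 327.73, 'cy': 200.56, 'R': [[-0.15, -0.99, 0.0], [-0.95, 0.14, 0.26], [-0.26, 0.04, -0.96]], 't': [-40.44, 540.95, 532.63]}
```

View pics/w1.png

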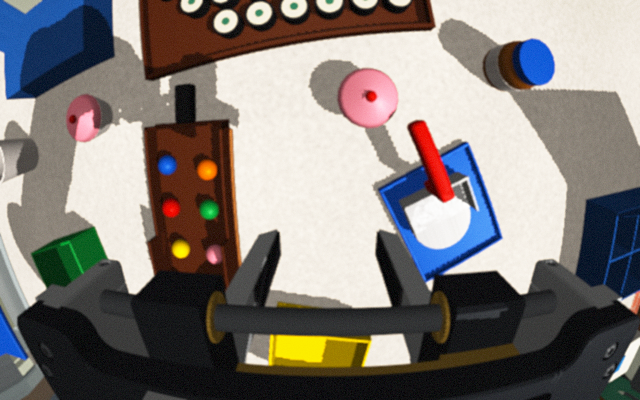

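The wrist view shows the black grip from (186,87) to (187,122). The red handle runs from (418,124) to (443,196), and the balls are untouched.

Run:
```python
from h import *
m=ctrl.camera_model('wrist')
for n,u,v,z in [('gend',186,87,42),('gnear',187,121,42),('hend',418,124,72),('hfront',443,196,72),('blue',167,165,34),('orange',207,170,34),('yellow',181,248,34),('pink',213,254,34),('farL',146,128,48),('farR',230,123,48),('d1',379,187,12),('d2',466,144,12),('d3',500,240,12)]:
    print(n,np.round(atz(m,u,v,z,True)))
T=ctrl.camera_model('top')
for n,a,b,w in [('grip',386,45,(186,104)),('hend',632,95,(418,124)),('hfront',656,172,(443,196))]:
    X,e=tri(ray(T,170+a/2.66,115+b/2.66),ray(m,*w,True));print(n,np.round(X),np.round(e,1))
```

```text
gend [715.  22.  42.]
gnear [677.  27.  42.]
hend [ 636. -215.   72.]
hfront [ 560. -236.   72.]
blue [632.  69.  34.]
orange [617.  17.  34.]
yellow [525.  80.  34.]
pink [512.  36.  34.]
farL [681.  80.  48.]
farR [664. -26.  48.]
d1 [ 563. -177.   12.]
d2 [ 603. -293.   12.]
d3 [ 465. -345.   12.]
grip [693.  17.  59.] [1. 1.]
hend [ 635. -230.   36.] [4.8 4.8]
hfront [ 553. -249.   49.] [4.2 4.2]
```

{"api": "drive_tool", "payload": {
  "claw": [0.06, 0.06, 0.06, 0.06, 0.06],
  "xyz": [
    [0.03, 0.035, -0.01],
    [0.03, 0.035, -0.01],
    [0.03, 0.035, -0.01],
    [0.03, 0.035, -0.01],
    [0, 0, 0]
  ],
  "twist": [0, 0, 0, 0, 0]
}}

```text
t: 2.02
tool_pos: [692.3, 15.4, 108.9]
tool_rot: [-0.001, 0.997, -0.072, -0.001]
contact_force: [-0.4, -0.2, 0.1]
grip_width: 60.2
grasp_force: 0.0
```

```bash
cat > st.py <<'E'
from h import *
import sys
m=ctrl.camera_model('wrist');s=ctrl.sense()
print(s['t'],np.round(s['tool_pos'],1),np.round(s['tool_rot'],3),np.round(s['contact_force'],1),s['grip_width'])
E
python3 st.py
python3 - <<'E'
from h import *
m=ctrl.camera_model('wrist');im=snap('wrist','w2.png')
g=cv2.cvtColor(im,cv2.COLOR_RGB2HSV)
mask=((g[:,:,2]<45)).astype('uint8'); mask[215:]=0
n,l,st,c=cv2.connectedComponentsWithStats(mask)
for i in range(1,n):
    if st[i][4]>150: print(st[i],np.round(c[i]),np.round(atz(m,*c[i],40,True)))
E
```

```text
2.025 [692.3  15.4 108.9] [-0.001  0.997 -0.072 -0.001] [-0.4 -0.2  0.1] 60.164215493157656
[255   0  43  49 538] [278.  23.] [866.  37.  40.]
[298   0  39  44 449] [316.  20.] [862.   3.  40.]
[340   0  33  39 310] [352.  23.] [855. -30.  40.]
[367   0  44  36 354] [387.  22.] [853. -63.  40.]
[405   0  41  35 366] [423.  20.] [853. -99.  40.]
[439   0  40  34 393] [458.  19.] [ 855. -136.   40.]
[ 470    0   89  117 2925] [523.  50.] [ 823. -212.   40.]
[443  33  39  39 355] [462.  53.] [ 818. -135.   40.]
[406  36  42  35 341] [427.  55.] [818. -98.  40.]
[370  38  45  34 292] [391.  58.] [817. -61.  40.]
[346  43  29  33 173] [355.  65.] [813. -27.  40.]
[306  46  37  34 155] [324.  69.] [813.   2.  40.]
[179  65  19  35 161] [189.  82.] [828. 134.  40.]
[480  66  32  36 319] [497.  83.] [ 787. -171.   40.]
[447  71  36  32 319] [466.  86.] [ 785. -134.   40.]
[411  73  39  32 298] [432.  88.] [785. -97.  40.]
[376  75  37  33 241] [394.  92.] [784. -60.  40.]
[ 273  169   96   46 1222] [319. 197.] [694.  24.  40.]
```

```bash
python3 -c "
import cv2
i=cv2.imread('pics/w2.png')[130:330,190:450];cv2.imwrite('pics/w2c.png',cv2.resize(i,None,fx=3,fy=3,interpolation=2))"
```

```text
(no output)
```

View pics/w2c.png

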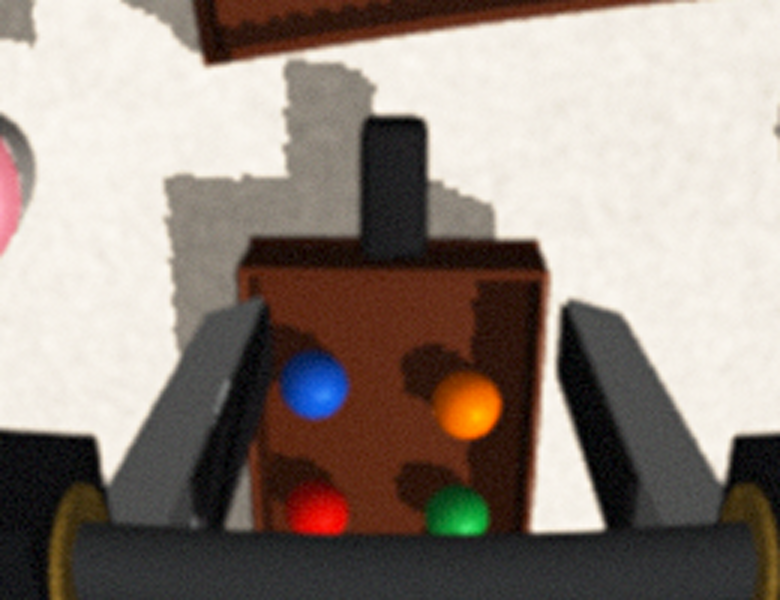

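The grip is at crop (361–427, 118–258), centred at image px (321.5,192.5), and is in line with the fingers. It also confirms the yaw.

Run:
```python
from h import *
m=ctrl.camera_model('wrist')
for u,v,z in [(394,120,42),(394,250,42),(250,240,48),(540,240,48),(545,275,48),(243,270,48),(315,385,34),(467,406,34),(400,265,22)]: print(np.round(atz(m,190+u/3,130+v/3,z,True)))
s=ctrl.sense()['tool_pos'];print(s)
# where does TCP project (fisheye)?
p=np.array(m['R'])@np.array(s)+m['t'];th=np.arccos(p[2]/np.linalg.norm(p));q=p[:2]/np.hypot(*p[:2])*th*m['fx'];print(q+[m['cx'],m['cy']])
```

```text
[720.  16.  42.]
[677.  22.  42.]
[689.  67.  48.]
[676. -25.  48.]
[664. -25.  48.]
[680.  71.  48.]
[629.  58.  34.]
[613.   6.  34.]
[665.  22.  22.]
[691.86951222  13.04035812 109.54159116]
[328.42856847 221.07663706]
```

{"api": "drive_tool", "payload": {
  "claw": [0.06, 0.06, 0.06, 0.06, 0.06],
  "xyz": [
    [0.002, 0.003, -0.03],
    [0.002, 0.003, -0.03],
    [0, 0, -0.03],
    [0, 0, -0.006],
    [0, 0, 0]
  ],
  "twist": [0, 0, 0, 0, 0]
}}

```text
t: 2.7
tool_pos: [696.2, 16.8, 15.6]
tool_rot: [0.0, 0.997, -0.074, 0.0]
contact_force: [-0.7, 0.1, 0.9]
grip_width: 60.2
grasp_force: 0.0
```

{"api": "drive_tool", "payload": {
  "claw": [0.0, 0.0, 0.0, 0.0, 0.0],
  "xyz": [
    [0, 0, 0],
    [0, 0, 0],
    [0, 0, 0],
    [0, 0, 0],
    [0, 0, 0]
  ],
  "twist": [0, 0, 0, 0, 0]
}}

```text
t: 3.32
tool_pos: [696.1, 17.5, 14.8]
tool_rot: [-0.0, 0.997, -0.074, -0.0]
contact_force: [0.4, -0.3, -0.8]
grip_width: 13.3
grasp_force: 0.0
```

{"api": "drive_tool", "payload": {
  "claw": [0.0],
  "xyz": [
    [0, 0, 0]
  ],
  "twist": [0]
}}

```text
t: 3.45
tool_pos: [696.1, 17.5, 14.8]
tool_rot: [-0.0, 0.997, -0.074, -0.0]
contact_force: [-0.1, -0.2, -0.1]
grip_width: 3.6
grasp_force: 0.0
```

```bash
python3 st.py
python3 - <<'E'
from h import *
im=snap('wrist','w3.png')[120:320,200:460];a=cv2.resize(im,None,fx=1.5,fy=1.5,interpolation=2)
s=snap('scene','s3.png')[190:290,270:400];b=cv2.resize(s,(390,300),interpolation=2)
cv2.imwrite('pics/c3.png',np.hstack([a,b])[:,:,::-1])
E
```

```text
3.45 [696.1  17.5  14.8] [-0.     0.997 -0.074 -0.   ] [-0.1 -0.2 -0.1] 3.6424805000098885
```

View pics/c3.png

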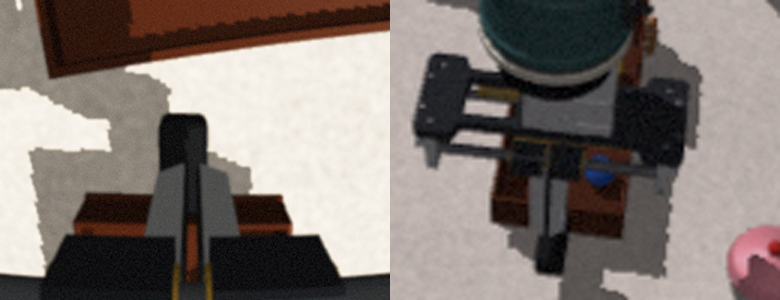

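The fingers shut to 3.6 mm without gripping, and the picture shows the tips above the block. I'll check the tip's true position against the cameras.

Run:
```python
from h import *
S=ctrl.camera_model('scene')
for z in (15,45,60): print(z,np.round(atz(S,322.7,269,z)))
print(proj(S,[696,17.5,14.8]),proj(S,[696,17.5,50]))
m=ctrl.camera_model('wrist')
# block end/near in wrist now: crop (183,117),(185,165)
for z in (42,10,0): print('end',np.round(atz(m,200+183/1.5,120+117/1.5,z,True)),'wall L/R',np.round(atz(m,200+85/1.5,120+195/1.5,z,True)),np.round(atz(m,200+290/1.5,120+195/1.5,z,True)))
```

```text
15 [681.  19.  15.]
45 [701.  17.  45.]
60 [711.  17.  60.]
(np.float64(322.3916684338363), np.float64(274.60538426759996)) (np.float64(322.77867273337426), np.float64(265.7409488776106))
end [722.  18.  42.] wall L/R [691.  69.  42.] [678. -25.  42.]
end [713.  20.  10.] wall L/R [678.  79.  10.] [662. -30.  10.]
end [711.  20.   0.] wall L/R [674.  82.   0.] [657. -32.   0.]
```

{"api": "drive_tool", "payload": {
  "claw": [0.0, 0.0],
  "xyz": [
    [0, 0, -0.008],
    [0, 0, 0]
  ],
  "twist": [0, 0]
}}

```text
t: 3.8
tool_pos: [695.5, 17.4, 5.9]
tool_rot: [0.0, 0.997, -0.074, -0.001]
contact_force: [0.7, -0.2, 0.3]
grip_width: 0.3
grasp_force: 0.0
```

Run:
```python
from h import *
a=cv2.resize(snap('wrist','w4.png')[150:290,275:375],(400,560),interpolation=2)
b=cv2.resize(snap('scene','s4.png')[215:295,295:352],(399,560),interpolation=2)
cv2.imwrite('pics/c4.png',np.hstack([a,b])[:,:,::-1])
```

```text
(no output)
```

View pics/c4.png

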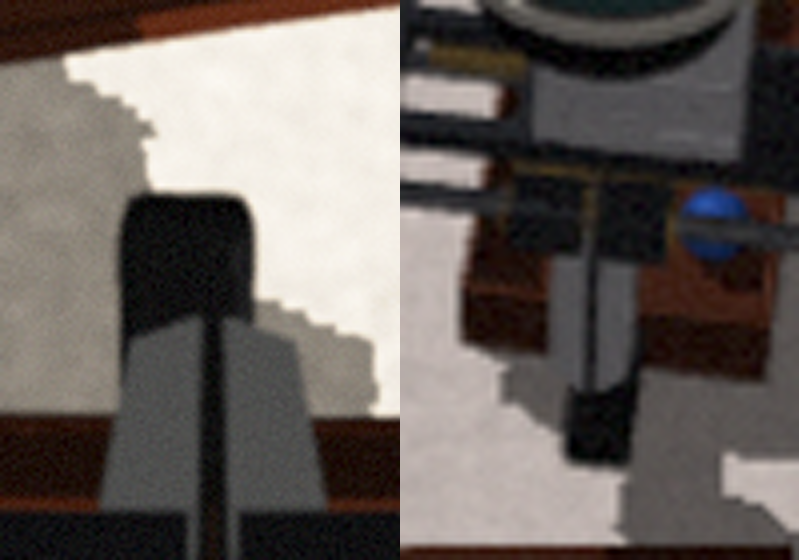

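Run:
```python
from h import *
m=ctrl.camera_model('wrist');S=ctrl.camera_model('scene');s=np.array(ctrl.sense()['tool_pos'])
def pf(X):
    p=np.array(m['R'])@X+m['t'];th=np.arccos(p[2]/np.linalg.norm(p));return p[:2]/np.hypot(*p[:2])*th*m['fx']+[m['cx'],m['cy']]
for dz in (0,10,20,30,40): 
    X=s+[0,0,dz];print(dz,pf(X),pf(X+[8,-1,0]),proj(S,X),proj(S,X+[8,-1,0]))
# block end top in scene & wrist
X,e=tri(ray(S,295+600/7-400/7,215+445/7),ray(m,275+190/4,150+200/4,True));print('block end',X,e)
print('tip tri',tri(ray(S,295+193/7,215+388/7),ray(m,275+210/4,150+315/4,True)))
```

```text
0 [328.48085569 221.11514007] [328.23432373 210.86755525] (np.float64(322.315022982429), np.float64(276.5956479965501)) (np.float64(321.95410426791244), np.float64(279.604015930523))
10 [328.51763914 225.68048161] [328.26106828 215.04615217] (np.float64(322.42182278845905), np.float64(274.1510290888373)) (np.float64(322.05890645194467), np.float64(277.16779568388444))
20 [328.55755826 230.64695675] [328.29016122 219.6011302 ] (np.float64(322.5301431169592), np.float64(271.671605829711)) (np.float64(322.1652086959778), np.float64(274.6967052045404))
30 [328.60100787 236.06693666] [328.32191137 224.58347467] (np.float64(322.6400166725481), np.float64(269.15662961922453)) (np.float64(322.2730434382639), np.float64(272.18999043638615))
40 [328.64844668 242.00168503] [328.35668087 230.05330877] (np.float64(322.75147710453365), np.float64(266.60533023374626)) (np.float64(322.3824440591331), np.float64(269.6468754238758))
block end [721.04564707  18.33890438  37.3027272 ] [0.6297827553914193, 0.6297827553914331]
tip tri (array([703.4917478 ,  17.08887347,  42.83072438]), [0.04389739299834677, 0.043897392998350895])
```

Both cameras put the finger tips at (703,17,43), front edge, while the reported TCP z is 6. So the reported TCP z appears about 37 mm too low, and the fingers are just above the block. I'll confirm with a gentle touch.

{"api": "drive_tool", "payload": {
  "claw": [0.0, 0.0],
  "xyz": [
    [0, 0, -0.004],
    [0, 0, 0]
  ],
  "twist": [0, 0]
}}

```text
t: 4.15
tool_pos: [696.2, 17.5, 2.7]
tool_rot: [-0.0, 0.997, -0.074, 0.0]
contact_force: [0.9, 0.4, 1.1]
grip_width: 0.7
grasp_force: 0.0
```

{"api": "drive_tool", "payload": {
  "claw": [0.0, 0.0],
  "xyz": [
    [0, 0, -0.004],
    [0, 0, 0]
  ],
  "twist": [0, 0]
}}

```text
t: 4.4
tool_pos: [697.1, 17.5, 2.1]
tool_rot: [0.0, 0.997, -0.074, 0.001]
contact_force: [-15.6, -1.1, 42.0]
grip_width: 0.3
grasp_force: 20.6
```

The touch came at reported z≈2.5, where the block top is at 42. So true tip z = reported + 39.5, and I'll allow for that from here on.

{"api": "drive_tool", "payload": {
  "claw": [0.05, 0.05, 0.05, 0.05, 0.05],
  "xyz": [
    [0, 0, 0.015],
    [0, 0, 0],
    [0, 0, 0],
    [0, 0, 0],
    [0, 0, 0]
  ],
  "twist": [0, 0, 0, 0, 0]
}}

```text
t: 5.03
tool_pos: [695.9, 17.5, 13.3]
tool_rot: [-0.0, 0.997, -0.074, -0.0]
contact_force: [0.0, -0.2, 0.7]
grip_width: 47.2
grasp_force: 0.0
```

{"api": "drive_tool", "payload": {
  "claw": [0.05, 0.05, 0.05, 0.0, 0.0],
  "xyz": [
    [0, 0.001, -0.02],
    [0, 0, -0.02],
    [0, 0, 0],
    [0, 0, 0],
    [0, 0, 0]
  ],
  "twist": [0, 0, 0, 0, 0]
}}

```text
t: 5.65
tool_pos: [696.6, 18.5, -25.5]
tool_rot: [-0.0, 0.997, -0.074, 0.0]
contact_force: [-0.8, 0.6, 0.0]
grip_width: 33.2
grasp_force: 0.0
```

{"api": "drive_tool", "payload": {
  "claw": [0.0, 0.0, 0.0],
  "xyz": [
    [0, 0, 0],
    [0, 0, 0],
    [0, 0, 0]
  ],
  "twist": [0, 0, 0]
}}

```text
t: 6.02
tool_pos: [697.0, 21.7, -25.5]
tool_rot: [-0.002, 0.997, -0.073, 0.001]
contact_force: [4.3, 11.9, -3.1]
grip_width: 21.6
grasp_force: 30.0
```

{"api": "drive_tool", "payload": {
  "claw": [0.0, 0.0, 0.0, 0.0, 0.0],
  "xyz": [
    [0, 0.003, 0.01],
    [-0.001, 0, 0.01],
    [-0.002, 0, 0.01],
    [-0.002, 0, 0.01],
    [-0.002, 0, 0.01]
  ],
  "twist": [0, 0, 0, 0, 0]
}}

```text
t: 6.65
tool_pos: [688.4, 22.9, 24.3]
tool_rot: [-0.001, 0.997, -0.074, -0.0]
contact_force: [-0.9, 8.6, -13.1]
grip_width: 22.2
grasp_force: 30.0
```

{"api": "drive_tool", "payload": {
  "claw": [0.0, 0.0, 0.0],
  "xyz": [
    [-0.003, 0, 0.006],
    [-0.001, 0.001, 0.003],
    [0, 0, 0]
  ],
  "twist": [0, 0, 0]
}}

```text
t: 7.02
tool_pos: [685.3, 23.4, 33.8]
tool_rot: [-0.001, 0.997, -0.074, 0.0]
contact_force: [0.5, 5.9, -5.3]
grip_width: 21.8
grasp_force: 30.0
```

{"api": "drive_tool", "payload": {
  "claw": [0.0, 0.0],
  "xyz": [
    [0, 0, 0.004],
    [0, 0, 0]
  ],
  "twist": [0, 0]
}}

```text
t: 7.28
tool_pos: [684.2, 23.6, 36.7]
tool_rot: [-0.001, 0.997, -0.074, -0.001]
contact_force: [-0.6, 6.9, -14.1]
grip_width: 21.8
grasp_force: 30.0
```

{"api": "drive_tool", "payload": {
  "claw": [0.0, 0.0],
  "xyz": [
    [0, 0, 0.004],
    [0, 0, 0]
  ],
  "twist": [0, 0]
}}

```text
t: 7.52
tool_pos: [683.8, 23.7, 40.3]
tool_rot: [-0.001, 0.997, -0.074, -0.001]
contact_force: [-1.9, 6.9, -16.0]
grip_width: 21.9
grasp_force: 30.0
```

{"api": "drive_tool", "payload": {
  "claw": [0.0, 0.0, 0.0],
  "xyz": [
    [-0.001, 0, 0.006],
    [0, 0, 0],
    [0, 0, 0]
  ],
  "twist": [0, 0, 0]
}}

```text
t: 7.9
tool_pos: [682.8, 23.8, 46.6]
tool_rot: [-0.001, 0.997, -0.074, -0.001]
contact_force: [-3.5, 7.3, -12.8]
grip_width: 22.1
grasp_force: 30.0
```

Run:
```python
from h import *
S=ctrl.camera_model('scene');im=snap('scene','s5.png').astype(int)
e=np.array([.989,-.148,0]);n=np.array([.148,.989,0]);low=np.array([461,54,0])
for th in (.12,.16,.2,.24,.28):
    r=[]
    for p in [(260,0,20),(214,51,26),(214,-51,26),(214,51,-4)]:
        x=p[0]*np.cos(th)-(p[2]+6)*np.sin(th);z=16+p[0]*np.sin(th)+(p[2]+6)*np.cos(th)
        r.append(np.round(proj(S,low+e*x+n*p[1]+[0,0,z])))
    print(th,np.array(r).tolist())
for u in (312,318,322,336,342): print(u,[(v,*im[v,u]) for v in range(228,284,2)])
```

```text
0.12 [[323.0, 266.0], [348.0, 252.0], [303.0, 246.0], [347.0, 261.0]]
0.16 [[323.0, 263.0], [349.0, 248.0], [303.0, 243.0], [348.0, 258.0]]
0.2 [[323.0, 259.0], [349.0, 245.0], [303.0, 240.0], [348.0, 255.0]]
0.24 [[324.0, 255.0], [349.0, 242.0], [303.0, 236.0], [348.0, 252.0]]
0.28 [[324.0, 251.0], [350.0, 238.0], [303.0, 233.0], [348.0, 249.0]]
312 [(228, np.int64(19), np.int64(19), np.int64(20)), (230, np.int64(16), np.int64(18), np.int64(18)), (232, np.int64(20), np.int64(19), np.int64(22)), (234, np.int64(31), np.int64(19), np.int64(14)), (236, np.int64(23), np.int64(1), np.int64(1)), (238, np.int64(64), np.int64(35), np.int64(27)), (240, np.int64(28), np.int64(5), np.int64(1)), (242, np.int64(32), np.int64(10), np.int64(12)), (244, np.int64(33), np.int64(7), np.int64(2)), (246, np.int64(36), np.int64(21), np.int64(17)), (248, np.int64(43), np.int64(25), np.int64(19)), (250, np.int64(135), np.int64(88), np.int64(57)), (252, np.int64(140), np.int64(93), np.int64(61)), (254, np.int64(145), np.int64(95), np.int64(62)), (256, np.int64(144), np.int64(93), np.int64(60)), (258, np.int6
[... 5504 characters left out ...]
int64(28)), (256, np.int64(63), np.int64(41), np.int64(24)), (258, np.int64(64), np.int64(39), np.int64(25)), (260, np.int64(63), np.int64(44), np.int64(30)), (262, np.int64(59), np.int64(38), np.int64(23)), (264, np.int64(62), np.int64(41), np.int64(29)), (266, np.int64(66), np.int64(43), np.int64(30)), (268, np.int64(62), np.int64(41), np.int64(29)), (270, np.int64(90), np.int64(86), np.int64(85)), (272, np.int64(93), np.int64(86), np.int64(83)), (274, np.int64(89), np.int64(83), np.int64(81)), (276, np.int64(90), np.int64(86), np.int64(84)), (278, np.int64(92), np.int64(85), np.int64(84)), (280, np.int64(90), np.int64(86), np.int64(82)), (282, np.int64(129), np.int64(120), np.int64(118))]
```

The image matches tilt ≈0.24: rim at v≈243, block bottom at v≈261. The last lifts only slipped, so the tray is at its stop. I'll release it and go over the scoop.

{"api": "drive_tool", "payload": {
  "claw": [0.05, 0.05, 0.05, 0.05, 0.05],
  "xyz": [
    [0, 0, 0],
    [0, 0, 0],
    [0, 0, 0.02],
    [0, 0, 0.03],
    [0, 0, 0.03]
  ],
  "twist": [0, 0, 0, 0, 0]
}}

```text
t: 8.57
tool_pos: [684.5, 22.4, 129.6]
tool_rot: [-0.0, 0.997, -0.074, 0.001]
contact_force: [0.1, -0.5, 0.2]
grip_width: 50.1
grasp_force: 0.0
```

{"api": "drive_tool", "payload": {
  "claw": [0.05, 0.05, 0.05, 0.05, 0.05],
  "xyz": [
    [-0.015, -0.038, 0],
    [-0.015, -0.038, 0],
    [-0.015, -0.038, 0],
    [-0.015, -0.038, 0],
    [-0.015, -0.038, 0]
  ],
  "twist": [5, 5, 5, 5, 4]
}}

```text
t: 9.2
tool_pos: [609.0, -169.1, 128.8]
tool_rot: [0.001, 0.991, 0.136, 0.001]
contact_force: [-0.6, -0.8, 1.2]
grip_width: 50.2
grasp_force: 0.0
```

{"api": "drive_tool", "payload": {
  "claw": [0.05, 0.05, 0.05, 0.05],
  "xyz": [
    [-0.014, -0.038, 0],
    [-0.014, -0.038, 0],
    [0, 0, 0],
    [0, 0, 0]
  ],
  "twist": [0, 0, 0, 0]
}}

```text
t: 9.7
tool_pos: [581.7, -243.1, 128.1]
tool_rot: [0.0, 0.991, 0.135, 0.001]
contact_force: [0.3, 1.1, -0.1]
grip_width: 49.9
grasp_force: 0.0
```

```bash
python3 st.py
python3 - <<'E'
from h import *
m=ctrl.camera_model('wrist');im=snap('wrist','w6.png')
g=cv2.cvtColor(im,cv2.COLOR_RGB2HSV)
r=(((g[:,:,0]<8)|(g[:,:,0]>172))&(g[:,:,1]>180)&(g[:,:,2]>60)).astype('uint8')
n,l,st,c=cv2.connectedComponentsWithStats(r)
for i in range(1,n):
    if st[i][4]>60:
        print(st[i],np.round(c[i])); 
        if st[i][4]>600:
            print(cv2.minAreaRect(np.argwhere(l==i)[:,::-1].astype(np.float32)))
E
```

```text
9.7 [ 581.7 -243.1  128.1] [0.    0.991 0.135 0.001] [ 0.3  1.1 -0.1] 49.91620689863124
[284  91  12  11  96] [290.  96.]
[ 315  140   22   95 1638] [326. 187.]
((325.3977355957031, 187.04592895507812), (94.04340362548828, 19.10841941833496), 87.61405944824219)
[ 65 189  16  18 155] [ 70. 199.]
```

Run:
```python
from h import *
m=ctrl.camera_model('wrist');im=cv2.imread('pics/w6.png')
for u,v,z in [(324,141,60),(324,150,76),(325.4,187,76),(327,230,76),(327,234,76)]: print(np.round(atz(m,u,v,z,True),1))
print(-np.array(m['R']).T@np.array(m['t']))
a=cv2.resize(im[120:270,250:400],(500,500),interpolation=2)
s=cv2.imread('pics/s0.png');cv2.imwrite('pics/c6.png',a)
```

```text
[ 633.5 -223.7   60. ]
[ 627.  -225.7   76. ]
[ 595.2 -235.8   76. ]
[ 555.9 -248.3   76. ]
[ 552.  -249.3   76. ]
[ 655.24711915 -221.12847109  347.59891713]
```

View pics/c6.png

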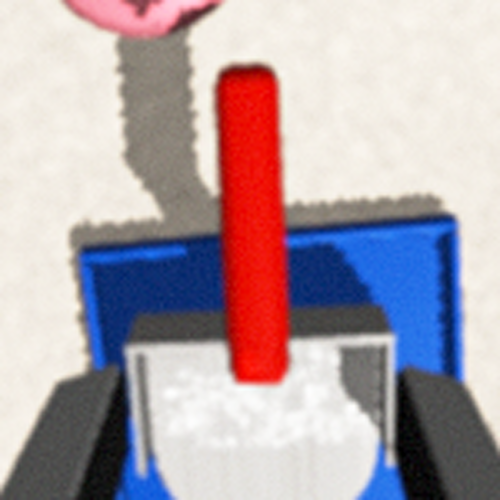

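The handle runs from px (324,142) to (327,234), so its yaw is about 17°, its front end is at about (551,-249), and I can grip it at about (590,-238).

{"api": "drive_tool", "payload": {
  "claw": [0.05, 0.05, 0.05, 0.05, 0.05],
  "xyz": [
    [0.005, 0.003, -0.04],
    [0.003, 0.002, -0.04],
    [0, 0, -0.03],
    [0, 0, -0.012],
    [0, 0, 0]
  ],
  "twist": [1.5, 0, 0, 0, 0]
}}

```text
t: 10.38
tool_pos: [589.4, -237.8, 5.0]
tool_rot: [-0.0, 0.989, 0.148, -0.0]
contact_force: [-0.6, -0.5, 0.1]
grip_width: 50.4
grasp_force: 0.0
```

{"api": "drive_tool", "payload": {
  "claw": [0.0, 0.0, 0.0, 0.0, 0.0],
  "xyz": [
    [0, 0, 0],
    [0, 0, 0],
    [0, 0, 0],
    [0, 0, 0],
    [0, 0, 0]
  ],
  "twist": [0, 0, 0, 0, 0]
}}

```text
t: 11.0
tool_pos: [589.3, -238.6, 5.1]
tool_rot: [0.0, 0.989, 0.148, 0.0]
contact_force: [0.1, 0.0, 3.3]
grip_width: 17.8
grasp_force: 30.0
```

Gripped. I'm lifting it straight up and carrying it over the tray, yawed to match the tray.

{"api": "drive_tool", "payload": {
  "claw": [0.0, 0.0, 0.0, 0.0, 0.0],
  "xyz": [
    [0, 0, 0.02],
    [0, 0, 0.03],
    [0, 0, 0.035],
    [0, 0, 0.035],
    [0, 0, 0]
  ],
  "twist": [0, 0, 0, 0, 0]
}}

```text
t: 11.62
tool_pos: [590.7, -238.9, 128.7]
tool_rot: [0.001, 0.989, 0.148, 0.002]
contact_force: [0.5, 0.1, -1.7]
grip_width: 17.6
grasp_force: 30.0
```

{"api": "drive_tool", "payload": {
  "claw": [0.0, 0.0, 0.0, 0.0, 0.0],
  "xyz": [
    [0.009, 0.033, 0],
    [0.009, 0.033, 0],
    [0.009, 0.033, 0],
    [0.009, 0.033, 0],
    [0.009, 0.033, 0]
  ],
  "twist": [-5, -5, -5, -5, -5.5]
}}

```text
t: 12.25
tool_pos: [633.9, -72.4, 124.6]
tool_rot: [-0.0, 0.997, -0.075, -0.0]
contact_force: [-0.0, -0.8, -2.1]
grip_width: 18.0
grasp_force: 30.0
```

{"api": "drive_tool", "payload": {
  "claw": [0.0, 0.0, 0.0, 0.0, 0.0],
  "xyz": [
    [0.009, 0.033, 0],
    [0.009, 0.033, 0],
    [0.009, 0.032, 0],
    [0, 0, 0],
    [0, 0, 0]
  ],
  "twist": [0, 0, 0, 0, 0]
}}

```text
t: 12.88
tool_pos: [660.7, 23.8, 124.5]
tool_rot: [0.0, 0.997, -0.074, -0.0]
contact_force: [0.3, -0.4, -1.7]
grip_width: 17.7
grasp_force: 30.0
```

```bash
python3 st.py
python3 - <<'E'
from h import *
im=snap('wrist','w7.png');t=snap('top','t7.png');s=snap('scene','s7.png')
c=np.vstack([np.hstack([cv2.resize(im[100:240,230:430],(400,280),interpolation=2),cv2.resize(t[110:210,255:355],(280,280),interpolation=2)]),np.hstack([cv2.resize(s[180:280,280:380],(300,300),interpolation=2),cv2.resize(im[100:400,160:500],(380,300))])])
cv2.imwrite('pics/c7.png',c[:,:,::-1])
m=ctrl.camera_model('wrist')
g=cv2.cvtColor(im,cv2.COLOR_RGB2HSV)
r=(((g[:,:,0]<6)|(g[:,:,0]>172))&(g[:,:,1]>200)&(g[:,:,2]>100)).astype('uint8')
n,l,st,cc=cv2.connectedComponentsWithStats(r)
for i in range(1,n):
    if st[i][4]>60: print(st[i],np.round(cc[i]))
E
```

```text
12.875 [660.7  23.8 124.5] [ 0.     0.997 -0.074 -0.   ] [ 0.3 -0.4 -1.7] 17.655982994213566
[161 161   9   9  67] [165. 165.]
[ 312  175   33  134 3961] [328. 241.]
```

Run:
```python
from h import *
im=cv2.imread('pics/w7.png')[:,:,::-1].astype(int);m=ctrl.camera_model('wrist')
br=(im[:,:,0]-im[:,:,2]>12)&(im[:,:,0]>25)&(im[:,:,0]<130)&(im[:,:,1]<75)&(im[:,:,0]>1.5*im[:,:,1])
for v in range(150,260,6):
    x=np.where(br[v,200:460])[0]+200
    if len(x)>3: print(v,x.min(),x.max(),len(x),np.round(atz(m,x.min(),v,97,True)[:2]),np.round(atz(m,x.max(),v,97,True)[:2]))
```

```text
168 320 335 14 [697.  25.] [695.  13.]
174 312 341 30 [693.  32.] [690.   9.]
180 311 343 31 [688.  33.] [685.   8.]
186 281 344 53 [687.  59.] [679.   8.]
192 282 344 55 [682.  59.] [674.   8.]
198 270 377 96 [679.  70.] [665. -18.]
204 269 379 97 [674.  72.] [660. -20.]
210 266 380 106 [669.  76.] [654. -20.]
216 266 381 103 [664.  77.] [649. -20.]
222 266 381 98 [658.  78.] [644. -20.]
228 267 380 98 [653.  78.] [638. -18.]
234 268 379 60 [647.  78.] [633. -17.]
240 268 379 56 [642.  80.] [627. -16.]
246 269 378 48 [636.  80.] [622. -15.]
252 270 377 48 [630.  80.] [616. -14.]
258 271 376 43 [624.  81.] [610. -12.]
```

View pics/c7.png

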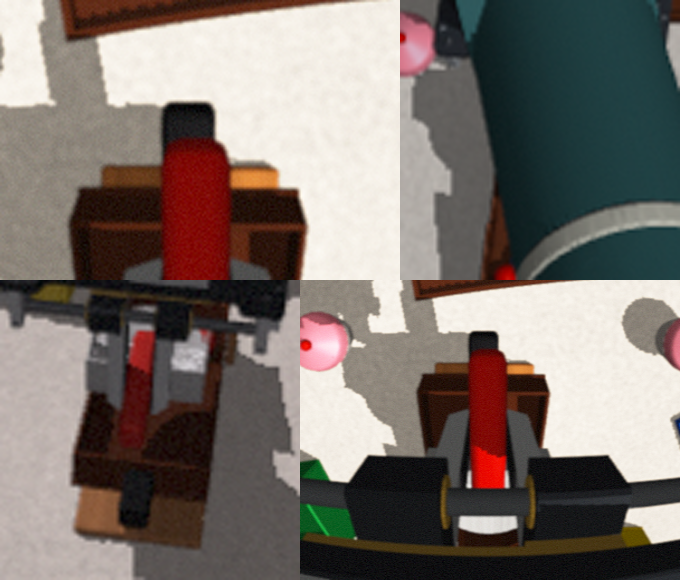

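The last view shows the handle centred at px 328 and the tray walls at 266–381, centre 323.5. So the tray sits about 4 mm to +y of the tool, which agrees with the side force I felt at the grip. The far end is raised off its base. I'll correct by 4 mm and lower.

{"api": "drive_tool", "payload": {
  "claw": [0.0, 0.0, 0.0, 0.0, 0.0],
  "xyz": [
    [0.001, 0.004, -0.01],
    [0, 0, -0.015],
    [0, 0, -0.015],
    [0, 0, -0.01],
    [0, 0, 0]
  ],
  "twist": [0, 0, 0, 0, 0]
}}

```text
t: 13.65
tool_pos: [661.6, 28.4, 73.8]
tool_rot: [0.0, 0.997, -0.074, -0.001]
contact_force: [-0.4, -0.0, -0.8]
grip_width: 17.7
grasp_force: 30.0
```

{"api": "drive_tool", "payload": {
  "claw": [0.0, 0.0, 0.0],
  "xyz": [
    [0, 0, -0.005],
    [0, 0, -0.003],
    [0, 0, 0]
  ],
  "twist": [0, 0, 0]
}}

```text
t: 14.02
tool_pos: [662.1, 28.5, 66.8]
tool_rot: [-0.0, 0.997, -0.074, -0.0]
contact_force: [-0.6, -0.0, -1.1]
grip_width: 17.8
grasp_force: 30.0
```

{"api": "drive_tool", "payload": {
  "claw": [0.0, 0.0, 0.04, 0.04, 0.04],
  "xyz": [
    [0, 0, -0.003],
    [0, 0, 0],
    [0, 0, 0],
    [0, 0, 0],
    [0, 0, 0]
  ],
  "twist": [0, 0, 0, 0, 0]
}}

```text
t: 14.65
tool_pos: [662.2, 28.5, 64.0]
tool_rot: [-0.0, 0.997, -0.074, 0.0]
contact_force: [0.2, -0.3, -0.1]
grip_width: 39.7
grasp_force: 0.0
```

```bash
cat > red.py <<'E'
from h import *
im=snap('wrist','wr%d.png'%int(ctrl.sense()['t']*100));m=ctrl.camera_model('wrist');print(np.round(ctrl.sense()['tool_pos'],1))
g=cv2.cvtColor(im,cv2.COLOR_RGB2HSV)
r=(((g[:,:,0]<6)|(g[:,:,0]>172))&(g[:,:,1]>190)&(g[:,:,2]>70)).astype('uint8')
n,l,st,cc=cv2.connectedComponentsWithStats(r)
i=1+np.argmax(st[1:,4]);print(st[i]);ys=st[i][1]
for v in range(ys,ys+st[i][3],12):
    x=np.where(l[v]==i)[0]
    if len(x):print(v,x.min(),x.max())
for nm,mask in dict(blue=(g[:,:,0]>105)&(g[:,:,0]<125),green=(g[:,:,0]>50)&(g[:,:,0]<80),orange=(g[:,:,0]>9)&(g[:,:,0]<16),yellow=(g[:,:,0]>22)&(g[:,:,0]<32)).items():
    k=(mask&(g[:,:,1]>150)&(g[:,:,2]>80)).astype('uint8')
    n,l2,s2,c2=cv2.connectedComponentsWithStats(k)
    print(nm,[(s2[j][:4].tolist(),int(s2[j][4])) for j in range(1,n) if 60<s2[j][4]<1500])
E
python3 red.py
python3 - <<'E'
from h import *
s=snap('scene','s8.png');g=cv2.cvtColor(s,cv2.COLOR_RGB2HSV)
r=(((g[:,:,0]<6)|(g[:,:,0]>172))&(g[:,:,1]>190)&(g[:,:,2]>70)).astype('uint8');r[:180]=0;r[290:]=0
n,l,st,cc=cv2.connectedComponentsWithStats(r)
for i in range(1,n):
    if st[i][4]>20:print(st[i],cc[i])
E
```

```text
[662.2  28.5  64. ]
[ 311  273   33   36 1053]
273 323 334
285 312 343
297 312 343
blue [([0, 333, 44, 67], 1440), ([304, 357, 11, 10], 83)]
green [([142, 322, 36, 40], 883)]
orange [([277, 198, 36, 17], 560), ([347, 198, 35, 18], 612)]
yellow []
[328 208   7   5  24] [331.125      210.04166667]
[326 216   8  11  69] [329.49275362 221.27536232]
```

Run:
```python
from h import *
m=ctrl.camera_model('wrist');S=ctrl.camera_model('scene')
e=np.array([.989,-.148,0]);low=np.array([461,58,0]);th=.24
def W(s,h):
    x=s*np.cos(th)-(h+6)*np.sin(th);return low+e*x+[0,0,16+s*np.sin(th)+(h+6)*np.cos(th)]
def pf(X):
    p=np.array(m['R'])@X+m['t'];a=np.arccos(p[2]/np.linalg.norm(p));return p[:2]/np.hypot(*p[:2])*a*m['fx']+[m['cx'],m['cy']]
for hs in (90,100,110,120,130,140,150):
    print(hs,[np.round(pf(W(hs+90,h))) for h in(48,72)],[np.round(proj(S,W(hs+90,h))) for h in(48,72)],'grip pt',np.round(W(hs+45,60)))
```

```text
90 [array([329., 303.]), array([330., 332.])] [array([330., 222.]), array([331., 213.])] grip pt [575.  41. 112.]
100 [array([330., 293.]), array([330., 322.])] [array([330., 225.]), array([330., 216.])] grip pt [585.  39. 115.]
110 [array([330., 282.]), array([330., 311.])] [array([329., 227.]), array([330., 218.])] grip pt [594.  38. 117.]
120 [array([330., 270.]), array([330., 299.])] [array([329., 230.]), array([329., 221.])] grip pt [604.  37. 119.]
130 [array([330., 257.]), array([330., 286.])] [array([328., 233.]), array([329., 224.])] grip pt [614.  35. 122.]
140 [array([330., 243.]), array([330., 272.])] [array([328., 236.]), array([328., 227.])] grip pt [623.  34. 124.]
150 [array([330., 229.]), array([330., 257.])] [array([327., 239.]), array([328., 230.])] grip pt [633.  32. 126.]
```

The scoop settled parallel to the tipped floor with its lip at s≈25 mm, already under the sweets. I'll regrip at this pitch.

{"api": "drive_tool", "payload": {
  "claw": [0.04, 0.04, 0.04, 0.04],
  "xyz": [
    [-0.022, 0.003, -0.001],
    [-0.022, 0.003, -0.002],
    [-0.02, 0.003, -0.002],
    [0, 0, 0]
  ],
  "twist": [0, 0, 0, 0]
}}

```text
t: 15.25
tool_pos: [597.4, 37.7, 59.0]
tool_rot: [0.0, 0.997, -0.074, -0.0]
contact_force: [0.4, -0.0, -0.0]
grip_width: 39.7
grasp_force: 0.0
```

{"api": "drive_tool", "payload": {
  "claw": [0.0, 0.0, 0.0, 0.0],
  "xyz": [
    [0, 0, 0],
    [0, 0, 0],
    [0, 0, 0],
    [0, 0, 0]
  ],
  "twist": [0, 0, 0, 0]
}}

```text
t: 15.75
tool_pos: [598.2, 37.5, 58.7]
tool_rot: [-0.0, 0.997, -0.074, -0.0]
contact_force: [0.4, -0.3, -0.7]
grip_width: 18.0
grasp_force: 30.0
```

```bash
python3 st.py; python3 red.py
```

```text
15.75 [598.2  37.5  58.7] [-0.     0.997 -0.074 -0.   ] [ 0.4 -0.3 -0.7] 17.97718053180282
[598.2  37.5  58.8]
[ 311  207   35  102 3128]
207 323 323
219 311 344
231 312 344
243 312 344
255 312 343
267 312 343
279 313 343
291 314 342
303 315 341
blue [([0, 335, 43, 65], 1369)]
green [([126, 259, 38, 39], 824), ([139, 320, 51, 40], 1273)]
orange []
yellow [([305, 336, 24, 16], 283), ([448, 342, 57, 24], 1001)]
```

{"api": "drive_tool", "payload": {
  "claw": [0.0, 0.0, 0.0, 0.0, 0.0],
  "xyz": [
    [-0.005, 0.0008, -0.0012],
    [-0.005, 0.0007, -0.0012],
    [-0.005, 0.0008, -0.0012],
    [-0.004, 0.0006, -0.001],
    [0, 0, 0]
  ],
  "twist": [0, 0, 0, 0, 0]
}}

```text
t: 16.42
tool_pos: [582.7, 40.2, 56.4]
tool_rot: [-0.0, 0.997, -0.074, 0.004]
contact_force: [13.9, -2.4, 10.8]
grip_width: 17.9
grasp_force: 30.0
```

{"api": "drive_tool", "payload": {
  "claw": [0.0, 0.0, 0.0],
  "xyz": [
    [-0.003, 0.0004, -0.0007],
    [-0.002, 0.0003, -0.0005],
    [0, 0, 0]
  ],
  "twist": [0, 0, 0]
}}

```text
t: 16.8
tool_pos: [578.0, 40.9, 55.4]
tool_rot: [-0.0, 0.997, -0.074, 0.004]
contact_force: [14.3, -2.6, 11.8]
grip_width: 17.8
grasp_force: 30.0
```

```bash
python3 red.py
python3 - <<'E'
from h import *
s=snap('scene','s9.png');g=cv2.cvtColor(s,cv2.COLOR_RGB2HSV)
for nm,mask in dict(red=(g[:,:,0]<6)|(g[:,:,0]>174),blue=(g[:,:,0]>105)&(g[:,:,0]<125),green=(g[:,:,0]>50)&(g[:,:,0]<85),orange=(g[:,:,0]>6)&(g[:,:,0]<16),yellow=(g[:,:,0]>22)&(g[:,:,0]<32)).items():
    k=(mask&(g[:,:,1]>140)&(g[:,:,2]>50)).astype('uint8');k[:,:295]=0;k[:,362:]=0;k[:170]=0;k[290:]=0
    n,l2,s2,c2=cv2.connectedComponentsWithStats(k)
    print(nm,[(s2[j][:4].tolist(),int(s2[j][4])) for j in range(1,n) if 6<s2[j][4]])
E
```

```text
[578.   40.9  55.3]
[ 309  180   38  129 4091]
180 318 333
192 311 344
204 310 345
216 309 345
228 311 344
240 312 344
252 312 343
264 312 343
276 313 344
288 314 341
300 315 342
blue [([0, 338, 40, 62], 1237)]
green [([119, 244, 47, 54], 1316), ([139, 320, 47, 40], 1135)]
orange []
yellow []
red [([326, 192, 11, 34], 220), ([343, 194, 8, 10], 60)]
blue [([342, 200, 2, 5], 9)]
green [([319, 193, 4, 8], 17)]
orange [([356, 196, 3, 5], 7), ([316, 217, 26, 24], 266), ([306, 248, 19, 18], 202), ([325, 252, 23, 17], 198)]
yellow [([303, 177, 4, 4], 8), ([299, 185, 3, 4], 11)]
```

```bash
cat > geo.py <<'E'
from h import *
m=ctrl.camera_model('wrist');S=ctrl.camera_model('scene')
e=np.array([.989,-.148,0]);low=np.array([461,58,0]);th=.24
def W(s,h,y=0):
    x=s*np.cos(th)-(h+6)*np.sin(th);return low+e*x+np.array([.148,.989,0])*y+[0,0,16+s*np.sin(th)+(h+6)*np.cos(th)]
def pf(X):
    p=np.array(m['R'])@X+m['t'];a=np.arccos(p[2]/np.linalg.norm(p));return p[:2]/np.hypot(*p[:2])*a*m['fx']+[m['cx'],m['cy']]
E
python3 - <<'E'
from geo import *
for hs in (90,100,110,120):
    print(hs,[np.round(pf(W(hs+90,h))) for h in(48,72)],'front',[np.round(pf(W(hs,h))) for h in(48,72)],[np.round(proj(S,W(hs+90,h))) for h in(48,72)],'grip s',np.round(W(hs+45,60)))
# tray far features in wrist
print('far wall top outer',pf(W(214,26,51)),pf(W(214,26,-51)),'block end',pf(W(260,20)),pf(W(260,0)))
im=cv2.imread('pics/wr1680.png')
for v in range(90,200,6): print(v,im[v,328][::-1].tolist(),im[v,300][::-1].tolist())
E
ls pics | tail -8
```

```text
90 [array([329., 177.]), array([330., 198.])] front [array([329., 296.]), array([329., 322.])] [array([330., 222.]), array([331., 213.])] grip s [575.  41. 112.]
100 [array([330., 160.]), array([330., 179.])] front [array([329., 285.]), array([329., 312.])] [array([330., 225.]), array([330., 216.])] grip s [585.  39. 115.]
110 [array([330., 142.]), array([330., 159.])] front [array([329., 275.]), array([329., 301.])] [array([329., 227.]), array([330., 218.])] grip s [594.  38. 117.]
120 [array([330., 123.]), array([330., 137.])] front [array([329., 263.]), array([329., 290.])] [array([329., 230.]), array([329., 221.])] grip s [604.  37. 119.]
far wall top outer [241.53608487 109.42740104] [417.13907016 109.63612261] block end [329.48534617  26.82793676] [329.34745976  28.69819276]
90 [30, 30, 34] [136, 132, 119]
96 [28, 28, 28] [39, 16, 4]
102 [33, 13, 6] [38, 23, 21]
108 [84, 36, 19] [40, 17, 8]
114 [102, 52, 26] [41, 15, 6]
120 [110, 52, 31] [50, 24, 16]
126 [111, 53, 35] [38, 14, 4]
132 [107, 51, 27] [51, 26, 23]
138 [107, 47, 24] [47, 22, 13]
144 [103, 44, 20] [38, 16, 10]
150 [109, 50, 33] [43, 19, 10]
156 [102, 47, 20] [43, 23, 12]
162 [102, 48, 23] [63, 28, 14]
168 [110, 52, 32] [50, 24, 19]
174 [104, 48, 29] [43, 18, 6]
180 [99, 35, 23] [89, 35, 9]
186 [96, 3, 7] [44, 20, 8]
192 [98, 7, 5] [49, 24, 20]
198 [130, 12, 9] [42, 23, 13]
w2c.png
w3.png
w4.png
w6.png
w7.png
wr1465.png
wr1575.png
wr1680.png
```

Run:
```python
from geo import *
for s in (12,35,60,80):
    print(s,[np.round(proj(S,W(s,13,y))).tolist() for y in(-30,-15,0,15,30)])
print('walltops',[np.round(proj(S,W(s,48,y))).tolist() for s in(0,80) for y in(-47,47)],'backwall top',[np.round(proj(S,W(90,34,y))).tolist() for y in(-43,43)])
for v in(216,182): print(v)
C=-np.array(m['R']).T@np.array(m['t'])
for h in(48,72):
  X=W(180,h);d=np.array(m['R'])@X+m['t'];print('dist',np.linalg.norm(d),18/np.linalg.norm(d)*m['fx'])
for f,t in(('wr1465.png',0),('wr1575.png',0),('wr1680.png',0)):
    im=cv2.imread('pics/'+f);g=cv2.cvtColor(im,cv2.COLOR_BGR2HSV)
    print(f,[(v,g[v,328].tolist()) for v in range(170,290,8)])
im=cv2.imread('pics/s9.png');
big=cv2.resize(im[185:235,300:362],None,fx=1,fy=1)
g=cv2.cvtColor(big,cv2.COLOR_BGR2HSV)
def ch(h,s,v):
    if s<90: return '#' if v<60 else ('.' if v<140 else 'W')
    if v<45: return 'd'
    if h<6 or h>172: return 'R' if s>150 and v>70 else 'p'
    if h<18: return 'o' if v>150 else 'b'
    if h<35: return 'Y'
    if h<85: return 'G'
    if h<130: return 'B'
    return 'P'
for r in range(50): print(185+r,''.join(ch(*map(int,g[r,c])) for c in range(62)))
```

```text
12 [[324.0, 193.0], [330.0, 194.0], [336.0, 194.0], [342.0, 195.0], [348.0, 196.0]]
35 [[323.0, 198.0], [329.0, 199.0], [335.0, 199.0], [341.0, 200.0], [347.0, 201.0]]
60 [[322.0, 203.0], [328.0, 204.0], [334.0, 205.0], [340.0, 205.0], [346.0, 206.0]]
80 [[321.0, 208.0], [327.0, 209.0], [333.0, 209.0], [339.0, 210.0], [346.0, 211.0]]
walltops [[319.0, 178.0], [356.0, 182.0], [315.0, 195.0], [354.0, 200.0]] backwall top [[316.0, 203.0], [351.0, 207.0]]
216
182
dist 167.25732910614434 33.33022548522792
dist 145.73586901884127 38.2522472380773
wr1465.png [(170, [30, 40, 19]), (178, [45, 36, 14]), (186, [154, 89, 20]), (194, [90, 13, 19]), (202, [160, 43, 18]), (210, [101, 102, 20]), (218, [80, 59, 13]), (226, [174, 80, 16]), (234, [7, 162, 33]), (242, [9, 189, 97]), (250, [9, 187, 94]), (258, [7, 201, 95]), (266, [9, 209, 94]), (274, [5, 215, 82]), (282, [0, 239, 93])]
wr1575.png [(170, [8, 191, 104]), (178, [8, 192, 109]), (186, [9, 175, 109]), (194, [9, 196, 100]), (202, [9, 188, 107]), (210, [0, 228, 93]), (218, [0, 250, 100]), (226, [0, 249, 119]), (234, [1, 237, 130]), (242, [1, 23
[... 3116 characters left out ...]
bbbbbbbbpbdddddddddd..........
225 WWWWWWW.bdddddddddpbbbpbbbbbbbppbbbbbbpbbbdddddddddd#.........
226 WWWWWWW.dddddddddbbbbbbbbbbbbbbbbbbbbbbpbbdddddddddd..........
227 WWWWWWW.dddddddddpbbbbbbbbppbbbbpbbbbbbbbpdddddddddd..........
228 WWWWWW.pdddddddddppbppbbpbbbbbbpbbbbbbdddddddddddddd..........
229 WWWWWW.bddddddddddbbpbbbbbbbbbpbbbbbbdddddddddddddd#..........
230 WWWWWW.ddddddddddpbbbbbbbbbbbbbbbbbbbddddddddddddddd..........
231 WWWWWW.ddddddddddbbbbbbbbbpbbbbbbbpbddddddddddddddd#..........
232 WWWWW.bddddddddddbbppbpbbpbbbpbbbbbbbdddddddddddddd#..........
233 WWWWW.pddddddddddbbbbbbbbbbbbbbbbbbbbbpdddddddddddd#..........
234 WWWWW.dddddddddddbpbbpbbbbbbbbbbbbbpbbbdddddddddddd...........
```

The character map of the scene picture shows the scoop's back wall and handle where s_heel≈90 predicts. So the lip is against the low wall, with red, blue and green sweets visible inside the pan. Before pivoting nose-up, I'll check how well the grip holds pitch.

Run:
```python
from geo import *
s=ctrl.sense();G=np.array(s['tool_pos'])+[0,0,58.5]
def pv(dx,dz): return np.round(pf(G+e*dx+[0,0,dz]),0)[1]
for xs in(41,48):
  for p in (-20,-13.75,-7,0,5,10):
    c,sn=np.cos(np.radians(p)),np.sin(np.radians(p))
    r=[]
    for hx,hz in((90,48),(90,72)):
        x,z=hx-xs,hz-60; r.append(pv(x*c+z*sn, -x*sn+z*c))
    print(xs,p,r)
print(s['moment'],s['contact_force'])
g=cv2.cvtColor(cv2.imread('pics/w7.png'),cv2.COLOR_BGR2HSV)
print([(v,g[v,328].tolist()) for v in range(160,260,6)])
```

```text
41 -20 [np.float64(168.0), np.float64(194.0)]
41 -13.75 [np.float64(166.0), np.float64(186.0)]
41 -7 [np.float64(165.0), np.float64(178.0)]
41 0 [np.float64(165.0), np.float64(172.0)]
41 5 [np.float64(166.0), np.float64(169.0)]
41 10 [np.float64(168.0), np.float64(167.0)]
48 -20 [np.float64(180.0), np.float64(207.0)]
48 -13.75 [np.float64(178.0), np.float64(199.0)]
48 -7 [np.float64(177.0), np.float64(192.0)]
48 0 [np.float64(177.0), np.float64(186.0)]
48 5 [np.float64(178.0), np.float64(183.0)]
48 10 [np.float64(180.0), np.float64(181.0)]
[-0.59756307 -3.20625667 -0.05343989] [14.17549665 -1.18842124 11.41528971]
[(160, [165, 44, 35]), (166, [150, 7, 36]), (172, [178, 239, 82]), (178, [1, 247, 124]), (184, [2, 235, 128]), (190, [0, 241, 132]), (196, [2, 235, 130]), (202, [2, 232, 134]), (208, [0, 243, 125]), (214, [0, 247, 129]), (220, [179, 228, 131]), (226, [1, 241, 128]), (232, [1, 243, 130]), (238, [1, 239, 128]), (244, [2, 234, 134]), (250, [1, 233, 128]), (256, [0, 239, 131])]
```

Pitch reads clearly from the end-face height: level during the carry, so no sag, and about -13.75° now. I'll regrip about 12 mm further forward so the sweets' weight has less leverage.

{"api": "drive_tool", "payload": {
  "claw": [0.035, 0.035, 0.035, 0.035],
  "xyz": [
    [0, 0, 0],
    [0, 0, 0],
    [-0.008, 0.001, -0.002],
    [0, 0, 0]
  ],
  "twist": [0, 0, 0, 0]
}}

```text
t: 17.4
tool_pos: [565.1, 42.3, 50.7]
tool_rot: [0.0, 0.997, -0.074, -0.001]
contact_force: [0.6, 0.1, 0.1]
grip_width: 35.0
grasp_force: 0.0
```

{"api": "drive_tool", "payload": {
  "claw": [0.0, 0.0, 0.0, 0.0],
  "xyz": [
    [0, 0, 0],
    [0, 0, 0],
    [0, 0, 0],
    [0, 0, 0]
  ],
  "twist": [0, 0, 0, 0]
}}

```text
t: 17.9
tool_pos: [566.2, 42.1, 51.1]
tool_rot: [-0.0, 0.997, -0.074, 0.0]
contact_force: [-0.3, -0.4, 0.0]
grip_width: 17.9
grasp_force: 30.0
```

```bash
cat > pit.py <<'E'
from h import *
s=ctrl.sense();print(np.round(s['tool_pos'],1),np.round(s['contact_force'],1))
im=snap('wrist','p%d.png'%int(s['t']*100));g=cv2.cvtColor(im,cv2.COLOR_RGB2HSV)
print([(v,int(g[v,324:333,2].mean())) for v in range(140,300,3) if g[v,324:333,1].mean()>210 and (g[v,324:333,0].mean()<6 or g[v,324:333,0].mean()>120 or g[v,328,0]<6)][:18])
def ch(h,s,v):
    if s<90: return '#' if v<60 else ('.' if v<140 else 'W')
    if v<45: return 'd'
    if h<6 or h>172: return 'R' if s>150 and v>70 else 'p'
    if h<18: return 'o' if v>150 else 'b'
    if h<35: return 'Y'
    if h<85: return 'G'
    if h<130: return 'B'
    return 'P'
def asc(name,v0,v1,u0,u1,f):
    g=cv2.cvtColor(snap(name,f),cv2.COLOR_RGB2HSV)
    for r in range(v0,v1): print(r,''.join(ch(*map(int,g[r,c])) for c in range(u0,u1)))
E
python3 pit.py
```

```text
[566.2  42.1  51.1] [-0.3 -0.4  0. ]
[(161, 94), (164, 96), (167, 98), (170, 106), (173, 121), (176, 130), (179, 128), (182, 125), (185, 125), (188, 124), (191, 125), (194, 125), (197, 126), (203, 126), (206, 125), (209, 124), (212, 124), (215, 124)]
```

{"api": "drive_tool", "payload": {
  "claw": [0.0, 0.0, 0.0, 0.0, 0.0],
  "xyz": [
    [0.002, 0, -0.003],
    [0.006, -0.001, -0.003],
    [0.005, -0.001, -0.003],
    [0.005, -0.001, -0.003],
    [0, 0, 0]
  ],
  "twist": [0, 0, 0, 0, 0]
}}

```text
t: 18.58
tool_pos: [584.3, 39.2, 39.0]
tool_rot: [-0.0, 0.997, -0.074, -0.0]
contact_force: [-0.2, 0.2, 1.1]
grip_width: 17.9
grasp_force: 30.0
```

```bash
python3 pit.py; python3 -c "
from pit import *
asc('scene',186,224,308,358,'s10.png')"
```

```text
[584.3  39.2  39. ] [-0.2  0.2  1.1]
[(167, 109), (170, 124), (173, 129), (179, 133), (182, 132), (185, 131), (188, 133), (194, 133), (197, 133), (200, 132), (203, 132), (206, 133), (209, 133), (212, 132), (215, 131), (218, 132), (221, 132), (224, 133)]
[584.1  39.1  38.9] [-0.2  0.   0.1]
[(167, 111), (170, 124), (173, 129), (176, 131), (179, 133), (182, 133), (185, 133), (188, 133), (191, 132), (194, 132), (197, 133), (200, 132), (203, 131), (206, 131), (209, 132), (212, 133), (215, 133), (218, 132)]
186 ........bbYYYYYbbdYdd###d#########################
187 ........b#dbYbbYbYYbbbpbbbbbbd#d#d#####d##########
188 .......bb###########pppppppbYYYbYYbddd#d#d########
189 .......pbd##########ppppppp.YY###d##Ybbbbbbbdddd..
190 ###############d##d#ppoooob.YY###d#####RRRbbbbdb.W
191 #################dd#pooooobbb########d#RRRRbddbb.W
192 #######################.bbbbd##d#######RRRRpddbbWW
193 ...######d############################YbRRRpddbbWW
194 .....bbb####d##d##d###################Y#######d..W
195 ......pd###d###d###bbbbbb.#b###d#d####Y###########
196 WW...bddd####dd###.#bbbbbbbbd#d######d
[... 797 characters left out ...]
........#ppRRRRRp#..............#dbb....
212 WW.pdd#...........#ppRRRRRp#..............#dbb....
213 WW.bdd#...........#pRRRRRRp...............#dbp....
214 WW.dddd#..........#pRRRRRRp#..............#dbp....
215 WW.ddddddd####....#pRRRRRRp#..............#db.....
216 W.bdddddddddd#....#pRRRRRRp...............#db.....
217 W.bdddddddddd#.....pRRRRRRp...............ddb.....
218 W.dddddddddbbp....ppRRRRRRd.....#dddb.####dbb.....
219 W.ddddd#dddbpbb...pRRRRRRpd.....dddddddddddpb.....
220 .bdddddddddpbbpb..pRRRRRRpp....#dddddddddddbb.....
221 .bdddddddddbbbbbb.pRRRRRRpd..###dddddddddddbb.....
222 .dddddddddbbpbbbbppRRRRRRpd###dddddddbbbbbbbp.....
223 .dddddddddbbbbbbbppRRRRRRppbbdddddddddddpbpd#.....
```

Pitch is now about level with hardly any force. I'll go on to about +11° nose-up.

{"api": "drive_tool", "payload": {
  "claw": [0.0, 0.0, 0.0, 0.0],
  "xyz": [
    [0.003, -0.0005, -0.003],
    [0.004, -0.0006, -0.003],
    [0.002, -0.0003, -0.003],
    [0, 0, 0]
  ],
  "twist": [0, 0, 0, 0]
}}

```text
t: 19.23
tool_pos: [593.0, 37.6, 29.6]
tool_rot: [-0.0, 0.997, -0.074, -0.0]
contact_force: [-0.3, 0.6, 0.1]
grip_width: 18.1
grasp_force: 30.0
```

```bash
python3 -c "
from pit import *
asc('scene',184,222,308,358,'s11.png')"
```

```text
[593.   37.6  29.6] [-0.3  0.6  0.1]
[(167, 99), (170, 120), (182, 134), (185, 137), (188, 137), (191, 135), (194, 136), (197, 135), (200, 136), (203, 135), (206, 134), (209, 137), (212, 136), (215, 135), (218, 136), (221, 137), (227, 136), (230, 135)]
184 .........b######............................######
185 ##......bd#####............................##ddd##
186 ###############............................##d####
187 ###############............................##d###d
188 ##d#############...........................#######
189 #d#d#d######d#######.......................#dd####
190 ###########d#d####d##d#######..............#######
191 ......bdddd###########d#dd##############..########
192 .....bbbbYYYYYYdYdd#d#######d#d####d#########d####
193 .....bbd#dYbYYbYbYb......bYYd#d#####d######d#ddd##
194 .....bbd#dd#d####dd.W....YYYYbYbdd##dd#d#########d
195 ......bbdd###d#####.WWWWWYYYY###d#YbYY....###dddb#
196 #######Y#d#####d###pppp..YYYY#########.......db..b
197 #######.###########.ppppbYYYY###d###d#p.WW...db..b
198 #########################YYYb##d#d####RRp...#db.bb
199 .....#############
[... 542 characters left out ...]
........#pRRRRRRR................ddb....
210 WWW.dd#...........#RRRRRRRR................ddb....
211 WWW.dd#...........#RRRRRRRR#...............dpb....
212 WW.bdd#...........#RRRRRRRR...............#dbb....
213 WW.bdd##..........#pRRRRRRp...............#dpb....
214 WW.dddd#####......#pRRRRRRp...............#dbb....
215 WW.dddddddddd.....#pRRRRRRp..............##dp#....
216 W.bdddddddddd.....#pRRRRRRp......#.......##db.....
217 W.bdddddddddd.....#pRRRRRRp.....##########ddb.....
218 W.dddddddddpd.....ppRRRRRRp.....#ddddddddddbb.....
219 W.dddddddddbp.....pRRRRRRRp....##ddddddddddbb.....
220 .bdddddddddbb.....pRRRRRRR#....#dddddddddddbb.....
221 .bdddddddddb......pRRRRRRp#....#dddddddddddbb.....
```

The sweets rolled back into the pan: yellow, red, blue and green are showing behind the back wall. Lifting slowly.

{"api": "drive_tool", "payload": {
  "claw": [0.0, 0.0, 0.0, 0.0, 0.0],
  "xyz": [
    [0.001, 0, 0.005],
    [0.001, 0, 0.007],
    [0.001, 0, 0.008],
    [0, 0, 0.008],
    [0, 0, 0.008]
  ],
  "twist": [0, 0, 0, 0, 0]
}}

```text
t: 19.95
tool_pos: [596.2, 37.7, 66.7]
tool_rot: [-0.0, 0.997, -0.074, 0.0]
contact_force: [0.3, 0.5, -2.4]
grip_width: 17.6
grasp_force: 30.0
```

```bash
python3 -c "
from pit import *
asc('scene',176,214,306,358,'s12.png')"
```

```text
[596.2  37.7  66.7] [ 0.3  0.5 -2.4]
[(167, 101), (170, 122), (173, 131), (176, 134), (179, 136), (182, 136), (191, 137), (194, 135), (197, 134), (200, 134), (203, 134), (206, 136), (209, 137), (215, 135), (218, 136), (221, 134), (224, 135), (227, 135)]
176 #d################.............................####d
177 #######d#d#d###########........................###d#
178 #############ddd##d###########................######
179 ....##.#####dd####d#d####d###d##############..#####d
180 ...........YYbYbd#d#d#####d####d#############d#####d
181 ...........bYYYYYYYbYY.###dddd##############d###dd##
182 ...........###dddbbbbb.......YYYddd##dd#######d##dd#
183 ..........##d#########.WWWWWWYYYdYbYbYYbYYb###dd####
184 ####......########d###.WWWWWYYYY########d#....Ybddd.
185 #########Y#####d######.WW.WWYYYY######dd##.WW..#dbbW
186 ####################d#.pp..YYYYY#########..WW...dbbW
187 #############################Yd##d##d#d##Y.WW...bb.W
188 ......###bd#d#######Y####################bp.....bb.W
189 ..........d#########Y###############d####Y#########.
190 .........#####d##d##Y..pppp...d#d#####d#####
[... 619 characters left out ...]
..........#dd.bb
202 WWWWWWW.d#..........##pRRRRRRp...............#dddbbb
203 WWWWWW..d#..........##pRRRRRRp...............#dddbbb
204 WWWWWW.bd#..........#dpRRRRRRp................bd..bb
205 WWWWWW.bdd#####.....#dpRRRRRRp................dd#bbb
206 WWWWWW.dddddddd#....#dRRRRRRRp...............#dd#bbb
207 WWWWWW.dddddddd#....#pRRRRRRRp..............##dd..bb
208 WWWWW.bdddddddd#....#pRRRRRRRp.....#######.##ddd#...
209 WWWWW.bdddddddd.....#pRRRRRRp#.....ddddddddd#ddd....
210 WWWWW.ddddddddd.....#pRRRRRRp#.....ddddddddddddd....
211 WWWWW.ddddddddd#....#pRRRRRRp#....#ddddddddddddd....
212 WWWW.bddddddddd......pRRRRRRp.....#ddddddddddddd....
213 WWWW.bddddddddd#.....RRRRRRRp.....#dddddddddddd#....
```

The pitch is holding and the sweets are still in. I'll raise the scoop clear, then carry it gently to the tub.

{"api": "drive_tool", "payload": {
  "claw": [0.0, 0.0, 0.0, 0.0, 0.0],
  "xyz": [
    [0, 0, 0.01],
    [0, 0, 0.013],
    [0, 0, 0.015],
    [0, 0, 0.013],
    [0, 0, 0.007]
  ],
  "twist": [0, 0, 0, 0, 0]
}}

```text
t: 20.68
tool_pos: [596.5, 37.8, 125.2]
tool_rot: [-0.0, 0.997, -0.074, 0.001]
contact_force: [-0.0, 0.3, -1.3]
grip_width: 18.0
grasp_force: 30.0
```

```bash
python3 -c "
from pit import *
asc('scene',150,196,300,358,'s13.png')"
```

```text
[596.5  37.8 125.2] [-0.   0.3 -1.3]
[(167, 100), (170, 123), (173, 132), (176, 135), (179, 134), (182, 135), (185, 134), (188, 134), (191, 136), (194, 135), (197, 135), (200, 136), (203, 136), (206, 135), (209, 136), (212, 134), (215, 134), (221, 135)]
150 ##########.#######.#d####..............................###
151 #####YYYYYYY####...######..............................###
152 ###############....######..............................###
153 #########################..............................#dd
154 #####d###################..............................###
155 ###########d#############.#............................###
156 ################d#d#d###d######.#......................###
157 #d#dYYYYYd#######d#d###d###########d#######............###
158 d#YYYYYYYYYYYdY#..d############d##d####d###dddd###########
159 YYYYYYYYYYYYYYY.W.YYYYYddddd########d####dd######d######d#
160 YYYYYYYYYYYYYYY...bYYYYYYbYbb..YbYYdd##d##################
161 YYYYYYYYYYYYYY...#####dbYbYYY..........YYbdddYd#dd######d#
162 YYYYYYYYYYYYYY...###d#d#d####.WWWWW....#bbYYbYbYYYbY.Yd#..
163 ##.YYYYYYYYYY....d###d#
[... 1351 characters left out ...]
...ddbW
185 YYYY.......................#dpRRRRRRR................#dpbW
186 YYY........................#dpRRRRRRp................#dbbW
187 YYY........................#pRRRRRRRp.................bb.W
188 YY..............####.......#pRRRRRRRp................pbb.W
189 .Y.............bdddddd.....#pRRRRRRRp................#db.W
190 ...............bdddddd.....#pRRRRRRRd...............##bb.W
191 ..............bbdddddd.....#pRRRRRRRp.....#####.....#ddb.W
192 .............bbbddddd#.....#pRRRRRRRp.....#dddddddb#bbbbWW
193 .............bbdddddd......#pRRRRRRpd.....#dddddddddddddWW
194 .............bbdddddd......ppRRRRRRp#.....#dddddddddddd#WW
195 WWWWW.........bdddddd......pRRRRRRRp#.....#dddbdddddddd#WW
```

At least four are visible in the raised scoop: green, blue, red and yellow. Carrying to the tub.

{"api": "drive_tool", "payload": {
  "claw": [0.0, 0.0, 0.0, 0.0, 0.0],
  "xyz": [
    [0, 0.008, 0],
    [0, 0.016, 0],
    [0, 0.023, 0],
    [-0.001, 0.027, 0],
    [-0.001, 0.029, 0]
  ],
  "twist": [0, 1, 2, 2, 2]
}}

```text
t: 21.4
tool_pos: [593.7, 143.4, 124.0]
tool_rot: [-0.0, 1.0, -0.011, -0.0]
contact_force: [0.8, 1.5, -1.7]
grip_width: 17.6
grasp_force: 30.0
```

{"api": "drive_tool", "payload": {
  "claw": [0.0, 0.0, 0.0, 0.0, 0.0],
  "xyz": [
    [0, 0.03, 0],
    [0, 0.03, 0],
    [0, 0.03, 0],
    [0, 0.03, 0],
    [0, 0.022, 0]
  ],
  "twist": [2, 2, 2, 0, 0]
}}

```text
t: 22.02
tool_pos: [593.2, 285.7, 123.9]
tool_rot: [-0.0, 0.999, 0.041, -0.0]
contact_force: [-0.4, -0.1, -2.3]
grip_width: 17.9
grasp_force: 30.0
```

{"api": "drive_tool", "payload": {
  "claw": [0.0, 0.0, 0.0, 0.0, 0.0],
  "xyz": [
    [0, 0.014, 0],
    [0, 0.008, 0],
    [0, 0.004, 0],
    [0, 0, 0],
    [0, 0, 0]
  ],
  "twist": [0, 0, 0, 0, 0]
}}

```text
t: 22.65
tool_pos: [594.4, 308.0, 124.1]
tool_rot: [0.0, 0.999, 0.039, 0.0]
contact_force: [0.3, 0.7, -1.6]
grip_width: 17.8
grasp_force: 30.0
```

```bash
python3 -c "
from pit import *
T=snap('top','t14.png');S=snap('scene','s14.png');g=cv2.cvtColor(S,cv2.COLOR_RGB2HSV)
def a(g,v0,v1,u0,u1,k=1):
    for r in range(v0,v1,k): print(r,''.join(ch(*map(int,g[r,c])) for c in range(u0,u1,k)))
a(g,150,234,392,476,2)
print('wrist');w=cv2.cvtColor(cv2.imread('pics/p%d.png'%int(s['t']*100)),cv2.COLOR_BGR2HSV);a(w,190,400,210,450,5)
print('tray');a(g,176,222,304,360)"; python3 st.py
```

```text
[594.4 308.  124.1] [ 0.3  0.7 -1.6]
[(170, 120), (173, 132), (176, 134), (182, 135), (185, 133), (188, 136), (191, 135), (194, 135), (197, 137), (200, 134), (203, 133), (206, 134), (209, 136), (212, 135), (215, 136), (218, 135), (221, 135), (224, 134)]
150 .........bbbbbbb.#########bbYYYYY####Y....
152 .........bbbbbbb..#########.#Y#######.....
154 .........bbbbbbb..#########bbbd######.....
156 .........bbbbbbb..##.#################....
158 .........bbbbbbbb..##############d######d#
160 ..........bbbbbbb..###################d#d#
162 ..........bbbbbbb..#########..##bYYYYY..##
164 W.........bbbbbbb...####d##...##dd###d..##
166 WW........bbbbbb.....#...#.....#Y#########
168 WWW.......bbbbbb........#########d########
170 WWWW.......bbbbb.......##########d######..
172 WWWWW......bbbbb........pYYYYY.#Y####d##..
174 WWWWWW.....bbbbb...W...ppYYYYY.########...
176 WWWWWWWW...bbbbY...W...ppbobY..#..###d#...
178 WWWWWWW.GGGGGGGG....GGG.oooob......##d#...
180 WWWWWWWGGGGGGGGGG...GGGGooooR.....p###....
182 WWWWWW.GGGGGGGGGG................pR##d....
184 WWWWWW.GGGGGGGGGG..........R.....RRd##....

[... 5557 characters left out ...]
...
212 WWWWWW.bddddddddddddddddbbbbbbbbbbbbbbbbpbbbbbbbbb......
213 WWWWWW.pdddddddddddddddbbbbbbbbbbbbbbbbbpbbpbbbbbb......
214 WWWWWW.ddddddddddddddddbbbbbbbpbbbbbpbbbbbpbbbbbb#......
215 WWWWWW.dddddddddbbbpdddbbbbbbbppbbbbbbpbbpbbbbbbb.......
216 WWWWW.bdddddddddpbbbbbbbbbbbbbbbbpbbbbbpbbbbbbbbp.......
217 WWWWW.bdddddddddbbbbbpbbbbbbbbbbbbbbbbbbbbbbbbbpb.......
218 WWWWW.dddddddddpbbbbbbpbbbbbpbbbbbbbbbpbpbbbbbbbb.......
219 WWWWW.dddddddddbbbpbbbbbbbbbbbbbppbbbbbbpbbbbbbbp.......
220 WWWW.bdddddddddpbbbbbbbbbbbbbbbbbbbbbbbbbbbbbbbbp.......
221 WWWW.bdddddddddpbbbbbbbbbppbbbbbbbbbbbbbbpbbbbbbb.......
22.8 [594.3 308.3 124.1] [0.    0.999 0.039 0.   ] [-0.1 -0.2 -2.4] 17.839575028298174
```

All six are in the scoop: the tray shows empty and still tipped. Now I'll measure the tub relative to the tool in the wrist picture.

Run:
```python
from h import *
import glob
m=ctrl.camera_model('wrist');f=sorted(glob.glob('pics/p2265.png'))[0]
im=cv2.imread(f);g=cv2.cvtColor(im,cv2.COLOR_BGR2HSV)
G=(g[:,:,0]>45)&(g[:,:,0]<90)&(g[:,:,1]>100)&(g[:,:,2]>20)
for v in range(212,280,6):
    x=np.where(G[v,240:410])[0]+240
    if len(x): print(v,x.min(),x.max(),np.round(atz(m,x.min(),v,65,True)[:2]),np.round(atz(m,x.max(),v,65,True)[:2]),'V',[int(g[v,u,2]) for u in(x.min()+2,x.min()+6,275,290,375)])
for u in(285,370): print(u,[(v,int(g[v,u,2])) for v in range(212,262,3)])
S=ctrl.camera_model('scene')
for n,u,v in [('nearL',404,202-0),('nearR',470,211)]: print(n,np.round(atz(S,u,v,65)))
print('pred scene corners',[np.round(proj(S,[491+a*65*.997-b*65*.077,304+a*65*.077+b*65*.997,65])) for a in(-1,1) for b in(-1,1)])
```

```text
218 267 374 [572. 366.] [580. 263.] V [81, 84, 80, 70, 135]
224 263 376 [566. 370.] [574. 261.] V [52, 55, 53, 54, 55]
230 260 379 [559. 373.] [568. 257.] V [59, 58, 55, 53, 56]
236 256 382 [552. 377.] [562. 253.] V [57, 57, 58, 52, 128]
242 255 383 [546. 378.] [556. 251.] V [65, 47, 177, 144, 38]
248 255 383 [539. 378.] [550. 250.] V [72, 44, 184, 95, 39]
254 256 382 [533. 377.] [543. 250.] V [63, 41, 97, 83, 45]
260 256 382 [526. 377.] [536. 249.] V [80, 48, 90, 80, 44]
266 257 381 [519. 376.] [529. 249.] V [70, 38, 91, 85, 44]
272 258 381 [512. 375.] [522. 248.] V [71, 43, 94, 80, 53]
278 278 381 [507. 354.] [515. 247.] V [18, 22, 24, 36, 24]
285 [(212, 149), (215, 143), (218, 77), (221, 54), (224, 58), (227, 55), (230, 49), (233, 58), (236, 56), (239, 92), (242, 175), (245, 189), (248, 186), (251, 187), (254, 183), (257, 163), (260, 137)]
370 [(212, 204), (215, 107), (218, 47), (221, 59), (224, 52), (227, 54), (230, 58), (233, 52), (236, 125), (239, 158), (242, 88), (245, 90), (248, 86), (251, 89), (254, 89), (257, 85), (260, 75)]
nearL [520. 221.  65.]
nearR [549. 377.  65.]
pred scene corners [array([404., 177.]), array([453., 174.]), array([416., 215.]), array([469., 212.])]
```

{"api": "drive_tool", "payload": {
  "claw": [0.0, 0.0, 0.0, 0.0, 0.0],
  "xyz": [
    [-0.004, 0.003, 0],
    [-0.004, 0.003, 0],
    [-0.004, 0.002, -0.005],
    [0, 0, -0.015],
    [0, 0, -0.02]
  ],
  "twist": [1, 0, 0, 0, 0]
}}

```text
t: 23.42
tool_pos: [582.2, 316.5, 82.7]
tool_rot: [0.0, 0.999, 0.048, 0.0]
contact_force: [0.6, -0.3, -2.6]
grip_width: 17.4
grasp_force: 30.0
```

{"api": "drive_tool", "payload": {
  "claw": [0.0, 0.0, 0.0, 0.0, 0.0],
  "xyz": [
    [0, 0, -0.018],
    [0, 0, -0.016],
    [0, 0, -0.013],
    [0, 0, -0.007],
    [0, 0, 0]
  ],
  "twist": [0, 0, 0, 0, 0]
}}

```text
t: 24.05
tool_pos: [582.0, 316.7, 29.7]
tool_rot: [0.0, 0.999, 0.048, -0.0]
contact_force: [0.5, -0.1, -1.3]
grip_width: 18.0
grasp_force: 30.0
```

{"api": "drive_tool", "payload": {
  "claw": [0.0, 0.0, 0.0],
  "xyz": [
    [0, 0, -0.006],
    [0, 0, -0.005],
    [0, 0, 0]
  ],
  "twist": [0, 0, 0]
}}

```text
t: 24.42
tool_pos: [581.9, 316.6, 18.7]
tool_rot: [0.0, 0.999, 0.048, -0.0]
contact_force: [0.3, 0.7, -2.0]
grip_width: 17.8
grasp_force: 30.0
```

```bash
python3 -c "
from pit import *
S=snap('scene','s15.png');g=cv2.cvtColor(S,cv2.COLOR_RGB2HSV)
for r in range(166,236,2): print(r,''.join(ch(*map(int,g[r,c])) for c in range(392,476,1)))"
```

```text
[581.9 316.6  18.7] [ 0.3  0.7 -2. ]
[(170, 122), (176, 138), (179, 137), (182, 137), (185, 135), (188, 136), (191, 137), (194, 138), (197, 138), (200, 136), (203, 138), (206, 136), (209, 137), (212, 137), (215, 135), (221, 135), (224, 137), (227, 137)]
166 W...................bbbbbbbbbbbbbbbbbbbbbbbbbbbbbbbbbbbbbbdd#dd#........#####d###dd#
168 WWWW................bbbbbbbbbbbbbbbbbbbbbbbbbbbbbbbbbbbbbbbddd##dd##...........#####
170 WWWWWW...............bbbbbbbbbbbbbbbbbbbbbbbbbbbbbbbbbbbbbbbbdd##d#d#d##............
172 WWWWWWWW.............bbbbbbbbbbbbbbbbbbbbbbbbbbbbbbbbbbbbbbb..###d##dddddddd########
174 WWWWWWWWWW............bbbbbb#########bbbbbbbbbbbbbbbbbbbbbb.....#ddd###dd#d##ddddd##
176 WWWWWWWWWWWWW.........bbbb##############bbYbY##############....#d######d#d#ddd#dd###
178 WWWWWWWWWWWWW..GGGGGGGGGGG##############################d######ddd##........########
180 WWWWWWWWWWWWW.GGGGGGGGGGG.###..######################dd#########d###................
182 WWWWWWWWWWWW.GGGGGGGGGGGG..################GG#YYbYYYYYbYY######bb###................
184 WWWWWWWWWWWW.GGGGGGGGGGGGG..#############
[... 1568 characters left out ...]
WWWWWWWWWWW.GGGGGGGGGGGGGGGGGGGGGGGGGGGG........ppRRRRRR....GGGGGGGG.........
222 WWWWWWWWWWWWWWWWWW.GGGGGGGGGGGGGGGGGGGGGGGGGGGG.......pppRRRRRRp...GGGGGGG..........
224 WWWWWWWWWWWWWWWWWWW.GGGGGGGGGGGGGGGGGGGGGGGGGGGG.....#dpppRRRRRRbGGGGGGGG...........
226 WWWWWWWWWWWWWWWWWWWW.GGGGGGGGGGGGGGGGGGGGGGGGGGGGG...GGRRpRRRRRRRGGGGGGGG...........
228 WWWWWWWWWWWWWWWWWWWW.GGGGGGGGGGGGGGGGGGGGGGGGGGGGGGGGGGbpppRRRRRRbGGGG.G............
230 WWWWWWWWWWWWWWWWWWWWW.GGGGGGGGGGGGGGGGGGGGGGGGGG........ppppRRRRRR..................
232 WWWWWWWWWWWWWWWWWWWWWW..G................................pppRRRRRRp.................
234 WWWWWWWWWWWWWWWWWWWWWWWWW................................pppRRRRRRR.................
```

{"api": "drive_tool", "payload": {
  "claw": [0.0, 0.0, 0.0],
  "xyz": [
    [0, 0, -0.004],
    [0, 0, -0.002],
    [0, 0, 0]
  ],
  "twist": [0, 0, 0]
}}

```text
t: 24.9
tool_pos: [582.0, 316.7, 12.8]
tool_rot: [0.0, 0.999, 0.048, -0.0]
contact_force: [-1.0, -0.2, -1.9]
grip_width: 17.7
grasp_force: 30.0
```

{"api": "drive_tool", "payload": {
  "claw": [0.04, 0.04, 0.04, 0.04],
  "xyz": [
    [0, 0, 0],
    [0, 0, 0],
    [0, 0, 0],
    [0, 0, 0]
  ],
  "twist": [0, 0, 0, 0]
}}

```text
t: 25.4
tool_pos: [582.2, 316.7, 13.1]
tool_rot: [-0.0, 0.999, 0.048, 0.0]
contact_force: [-0.2, 0.5, -0.0]
grip_width: 40.0
grasp_force: 0.0
```

```bash
python3 -c "
from pit import *
S=snap('scene','s16.png');g=cv2.cvtColor(S,cv2.COLOR_RGB2HSV)
for r in range(176,236,2): print(r,''.join(ch(*map(int,g[r,c])) for c in range(392,476,1)))
w=cv2.cvtColor(cv2.imread('pics/p%d.png'%int(s['t']*100)),cv2.COLOR_BGR2HSV)
for r in range(130,310,5): print(r,''.join(ch(*map(int,w[r,c])) for c in range(230,420,4)))"
```

```text
[582.2 316.7  13.1] [-0.2  0.5 -0. ]
[(188, 83), (191, 89), (197, 104), (200, 122), (203, 128), (206, 126), (209, 129), (212, 127), (215, 128), (221, 127), (224, 129), (227, 128), (230, 128), (233, 128), (236, 127), (239, 129), (242, 127), (245, 128)]
176 WWWWWWWWWWWW...........bbbb##########bbbbbbYYYYYYGGGGGGGGG.....#ddd###d#d#dd#d#dddd#
178 WWWWWWWWWWWWWW....GGGGGGGG#####.#########GGG##############....##ddd####dd#####ddddd#
180 WWWWWWWWWWWWW.GGGGGGGGGG#############################d########d##d##.......#########
182 WWWWWWWWWWWW.GGGGGGGGGGG..##..###########dd##d######dddd###########.................
184 WWWWWWWWWWWW.GGGGGGGGGGGG..###############YYb#####YYYYYYd######bd##.................
186 WWWWWWWWWWWW.GGGGGGGGGGGGG.################.Yb##################....................
188 WWWWWWWWWWW.GGGGGGGGGGGGG...#d##############bddd#d######Gd######....................
190 WWWWWWWWWWW.GGGGGGGGGGGGG....##################################.....................
192 WWWWWWWWWW.GGGGGGGGGGGGG#.....############################################d#######d#
194 WWWWWWWWWW.GGGGGGGGGGGGG.pp...#############
[... 3029 characters left out ...]
..WW..WWWWW
245 WWWWWGGGGG.....##GGGbRRRRRRRRYGGG##.....GGGGWWWW
250 WWWW.GGGGG.....##GGGbRRRRRRRRdGGG##.....GGGGGWWW
255 .WW.GGGGG.....#d#GGGdRRRRRRRRGGGG##......GGGGGWW
260 WWWGGGGGG.....##dGGGdRRRRRRRRdGGGdd#.....GGGGGWW
265 WW.GGGGG......d#dGGGYRRRRRRRRGGGGdd#......GGGGGW
270 ..GGGGG......###GGGGGRRRRRRRRYGGGdd##.....GGGGGG
275 .ddGGdG......###GGGGGRRRRRRRRYGGGGdd#......GGGdd
280 d#d####......#d#GGGGGRRRRRRRRGGGGGddd......###d#
285 ##d####......d#GGGGGGRRRRRRRRGGGGGGd##.....####d
290 #dd#dd#.....###GG....RRRRRRRRGGGGGGdd#.....#####
295 ####dYY.....###......RRRRRRRR......dd#.....YYd##
300 #d##YbY....W##.WWWWWWRRRRRRRRWWWWWW###.....YYY##
305 ####YYY.....##WWWWWWWRRRRRRRRWWWW...##....#YbYdd
```

The scoop has tipped nose-down about 8°. I'll regrip at that pitch, raise it a little and draw it back so the sweets can roll off the lip inside the tub.

{"api": "drive_tool", "payload": {
  "claw": [0.0, 0.0, 0.0, 0.0],
  "xyz": [
    [0, 0, 0.002],
    [0, 0, 0],
    [0, 0, 0],
    [0, 0, 0]
  ],
  "twist": [0, 0, 0, 0]
}}

```text
t: 26.0
tool_pos: [582.2, 316.7, 15.1]
tool_rot: [-0.0, 0.999, 0.048, 0.0]
contact_force: [-0.2, -0.1, 0.1]
grip_width: 17.5
grasp_force: 30.0
```

{"api": "drive_tool", "payload": {
  "claw": [0.0, 0.0, 0.0, 0.0, 0.0],
  "xyz": [
    [0, 0, 0.006],
    [0.005, 0.0005, 0.006],
    [0.005, 0.0005, 0.004],
    [0.005, 0.0005, 0.002],
    [0, 0, 0]
  ],
  "twist": [0, 0, 0, 0, 0]
}}

```text
t: 26.62
tool_pos: [597.7, 318.2, 33.1]
tool_rot: [-0.0, 0.999, 0.048, 0.0]
contact_force: [-0.0, -1.0, -1.3]
grip_width: 17.8
grasp_force: 30.0
```

```bash
cat > tub.py <<'E'
from pit import *
S=snap('scene','sc%d.png'%int(s['t']*100));g=cv2.cvtColor(S,cv2.COLOR_RGB2HSV)
for r in range(164,236,2): print(r,''.join(ch(*map(int,g[r,c])) for c in range(396,476,1)))
T=snap('top','tp%d.png'%int(s['t']*100));g=cv2.cvtColor(T,cv2.COLOR_RGB2HSV)
print('top')
for r in range(178,240,2): print(r,''.join(ch(*map(int,g[r,c])) for c in range(176,246,1)))
E
python3 tub.py
```

```text
[597.7 318.2  33.1] [-0.  -1.  -1.3]
[(191, 88), (194, 94), (197, 111), (200, 127), (203, 129), (209, 127), (212, 128), (218, 130), (224, 127), (227, 128), (233, 127), (236, 128), (239, 128), (242, 127), (248, 128), (251, 128), (257, 126), (260, 129)]
164 ................bbbbbbbbbbbbbbbbbbbbbbbbbbbbbbbbbbbbbbbbbb##d#......###d#ddddddB
166 ................bbbbbbbbbbbbbbbbbbbbbbbbbbbbbbbbbbbbbbbbbbd##dd#........#####dd#
168 .................bbbbbbbbbbbbbbbbbbbbbbbbbbbbbbbbbbbbbbbbbbdddddd###..........##
170 WW...............bbbbbbbbbbbbbbbbbbbbbbbbbbbbbbbbbbbbbbbbbbbb####ddddd##........
172 WWWW.............bbbbbbbbbbbbbbbbbbbbbbbbbbbbbbbbbbbbbbbbbbb..####d##ddd#ddd####
174 WWWWW.............bbbbbbbbbbb#######bbbbbbbbbbbbbbbbbbbbbbb.....#ddddd#dddddd###
176 WWWWWWWW..........bbbbbbb#############bbbbbbbbbbbbbbb#####.....###dd####d#d#dd##
178 WWWWWWWWW................#######################################dd###...#.######
180 WWWWWWWWWWWW.............#######################dd##################............
182 WWWWWWWWWWWWWW.......GGGG.################ddGdYYYYYYYYYYd######YY###...........
[... 3840 characters left out ...]
BBBBBBBBBBBBBBBBddddddddd
222 ddddBBBBBBBBBBBBBBBBBBBBBBBBBBBBBBBBBBBBBBBBBBBBBBBBBBBBBBBdBBdddddddd
224 dddddBBBBBBBBBBBBBBBBBBBBBBBBBBBBBBBBBBBBBBBBBBBBBBBBBBBBBBBBBBddddddd
226 dddddBBdBBBBBBBBBBBBBBBBBBBBBBBBBBBBBBBBBBBBBBBBBBBBBBBBBBBBBBBddddddd
228 dddddBddBBBBBBBBBBBBBBBBBBBBBBBBBBBBBBBBBBBBBBBBBBBBBBBBBBBBBBBBBddddd
230 ddddddddBBBBBBBBBBBBBBBBBBBBBBBBBBBBBBBBBBBBBBBBBBBBBBBBBBBBBBBddddddd
232 ddddddddBBBBBBBBBBBBBBBBBBBBBBBBBBBBBBBBBBBBBBBBBBBBBBBBBBBBBBBddddddd
234 ddddddddddBBBBBBBBBBBBBBBBBBBBBBBBBBBBBBBBBBBBBBBBBBBBBBBBBBBBBBdddddd
236 dddddddddddBBBBBBBBBBBBBBBBBBBBBBBBBBBBBBBBBBBBBBBBBBBBBBBBBBBBddddddd
238 dddddddddddBBBBBBBBBBBBBBBBBBBBBBBBBBBBBBBBBBBBBBBBBBBBBBBBBBBBBdddddd
```

{"api": "drive_tool", "payload": {
  "claw": [0.0, 0.0, 0.0, 0.0, 0.0],
  "xyz": [
    [0, 0, 0.004],
    [0, 0, 0.004],
    [0, 0, 0.004],
    [0, 0, 0.004],
    [0, 0, 0.004]
  ],
  "twist": [0, 0, 0, 0, 0]
}}

```text
t: 27.4
tool_pos: [597.1, 318.2, 53.4]
tool_rot: [-0.0, 0.999, 0.048, -0.0]
contact_force: [1.4, -0.2, -1.0]
grip_width: 17.8
grasp_force: 30.0
```

```bash
sed -i '/^T=/,$d' tub.py; python3 tub.py | head -36
```

```text
[597.1 318.2  53.4] [ 1.4 -0.2 -1. ]
[(191, 89), (194, 92), (197, 109), (200, 126), (203, 127), (206, 128), (209, 129), (212, 129), (215, 128), (218, 126), (221, 129), (227, 129), (230, 128), (233, 129), (236, 127), (242, 127), (245, 128), (248, 127)]
164 ...............bbbbbbbbbbbbbbbbbbbbbbbbbbbbbbbbbbbbbbbbbbbbbbbb.##d#dd#d#d#ddd##
166 ................bbbbbbbbbbbbbbbbbbbbbbbbbbbbbbbbbbbbbbbbbbbbbb....#ddddddddd#dd#
168 .................bbbbbbbbbbb############bbbbbbbbbbbbbbbbbbbbb.....##dd##dd##dd##
170 WW...............bbbbbbbbbb#####..############################...##dd###.#######
172 WWWW.............bbbbbbbbbb#########################d##d#d#############.........
174 WWWWW............bbbbbbbbb.###.##############ddd#ddddddYYd########d###..........
176 WWWWWWWWW.........bbbbbbbb..#################bbbbYYYYbYYYYY#######YY............
178 WWWWWWWWWW...................#################.####YY##d##dd#######.............
180 WWWWWWWWWWWW..................##################ddYYdd#############.............
182 WWWWWWWWWWWWWW.......GGGGGG....################GGG#################............
[... 1341 characters left out ...]
pRRRRRp...ddddG.....
216 WWWWWWWWWWWW.GGGGGGGGGGGGGGGG..................p........pppppRRRRRRp.GGGGGGG....
218 WWWWWWWWWWWWW.GGGGGGGGGGGGGGGG..........GGGGGGGGG......#GbppppRRRRRRbGGGGGGG....
220 WWWWWWWWWWWWWW.GGGGGGGGGGGGGGGGGGGGGGGGGGGGGGGGGGG.....GGdbppppRRRRRRbGGGGGG....
222 WWWWWWWWWWWWWW.GGGGGGGGGGGGGGGGGGGGGGGGGGGGGGGGGGGGG.#GGGGGbpppRRRRRRYGGGGG.....
224 WWWWWWWWWWWWWWW.GGGGGGGGGGGGGGGGGGGGGGGGGGGGGGGGGGGGGGGGGGGdbpRRRRRRpGGGGG......
226 WWWWWWWWWWWWWWWW.GGGGGGGGGGGGGGGGGGGGGGGGGGGGGGGGGGGGGGGGGGGdbRRRRpbGGGGG.......
228 WWWWWWWWWWWWWWWW.GGGGGGGGGGGGGGGGGGGGGGGGGGGGGGGGGGGGGGGGGGGGGGGGGGGGGGG........
230 WWWWWWWWWWWWWWWWW.GGGGGGGGGGGGGGGGGGGGGGGGGGGGGGGGGGGGGGGGGGGGGGGGGGGGGG........
```

{"api": "drive_tool", "payload": {
  "claw": [0.0, 0.0, 0.0, 0.0, 0.0],
  "xyz": [
    [0, 0, 0.004],
    [0, 0, 0.004],
    [0, 0, 0.004],
    [0, 0, 0],
    [0, 0, 0]
  ],
  "twist": [0, 0, 0, 0, 0]
}}

```text
t: 28.12
tool_pos: [597.1, 318.2, 64.9]
tool_rot: [-0.0, 0.999, 0.048, -0.0]
contact_force: [-0.8, 0.6, -2.0]
grip_width: 17.8
grasp_force: 30.0
```

```bash
python3 tub.py | sed -n 1,34p; python3 -c "
from pit import *
w=cv2.cvtColor(cv2.imread('pics/p%d.png'%int(s['t']*100)),cv2.COLOR_BGR2HSV)
for r in range(280,375,4): print(r,''.join(ch(*map(int,w[r,c])) for c in range(270,390,2)))"
```

```text
[597.1 318.2  64.9] [-0.8  0.6 -2. ]
[(188, 86), (200, 127), (203, 126), (206, 128), (209, 128), (212, 128), (215, 127), (218, 128), (221, 127), (224, 128), (227, 127), (233, 128), (236, 127), (239, 129), (242, 128), (245, 127), (251, 129), (254, 128)]
164 ...............bbbbbbbbbbbbbb###########bbbbbbbbbbbbbbbbbbbbbb.....##dd###d#ddd#
166 ................bbbbbbbbbbbb######.############################...##d####..#####
168 .................bbbbbbbbbbb#######################d#d#############d####........
170 WWW..............bbbbbbbbbb.###..##############ddd#dd#dddYdd#######ddd##........
172 WWWWW............bbbbbbbbbbb.################bbbbYYYYYYYbYYYd######Yb..#........
174 WWWWWWW...........bbbbbbbbbb..#################...##YY##############............
176 WWWWWWWWW.........bbbbbbbbb....##################.#YYdd########d####............
178 WWWWWWWWWWW....................#################...####d############............
180 WWWWWWWWWWWWW...................####################################d#d#########
182 WWWWWWWWWWWWWWW.....GGGGGGGGG....######.#############d########dd#######d#d##dd
[... 2983 characters left out ...]
Y#####################################YYY#########
336 ########YYYYd##........WWWWWWWWWWWWWWWWWWW.###bbYYY#########
340 ########YYYYY#..........WWWWWWWWWWWWWWWWWW...#YYYYdd########
344 ########dYYYd#...GGGGG....WWWWWWWWWW..GGGG#.##bYYYd#########
348 #########YYY##..GGGGGGGGGGGGGGGGGGGGGGGGGG...#ddYdd#########
352 #######ddd#d##..GGGGGGGGGGGGGGGGGGGGGGGGGGG.##dd#d##########
356 #########dddd#..GGGGGGGGGGGGGGGGGGGGGGGGGGG#####d###########
360 #####d####dd##..GGGGGGGGGGGGGGGGGGGGGGGGGGG###dddddYYYbYYbYY
364 d#########dddd..GGGGGGGGGGGGGGGGGGGGGGGGGGG.#dYYYYYYYbYYYYYY
368 YYYYYbYYbYYYYYYYYYYYYYYYYYYYYYYYYYYYYYYYYYYYYYYYYYYYYYYYYYYY
372 YYYYYYYYYYYYYYYYYYYYYYYYYYYYYYYYYYYYYYYYYYYYbYYYYYYYYYYYYYYY
```

The pan is empty: the wrist view shows only bare steel up to the round nose, and orange is visible in the tub. Now I'll lift it clear and return the scoop to its dish.

{"api": "drive_tool", "payload": {
  "claw": [0.0, 0.0, 0.0, 0.0, 0.0],
  "xyz": [
    [0, 0, 0.012],
    [0, 0, 0.02],
    [0, 0, 0.025],
    [0, 0, 0.015],
    [0, 0, 0]
  ],
  "twist": [0, 0, 0, 0, 0]
}}

```text
t: 28.9
tool_pos: [597.8, 318.5, 138.6]
tool_rot: [-0.0, 0.999, 0.048, 0.001]
contact_force: [-0.4, 0.3, -1.3]
grip_width: 17.9
grasp_force: 30.0
```

```bash
python3 tub.py | sed -n 1,36p
```

```text
[597.8 318.5 138.6] [-0.4  0.3 -1.3]
[(188, 85), (191, 89), (197, 108), (200, 126), (203, 125), (206, 125), (209, 126), (215, 125), (224, 127), (227, 124), (230, 125), (233, 125), (236, 126), (239, 126), (242, 125), (245, 127), (248, 128), (251, 126)]
164 ...............bbbbbbbbbbbbbbbbbbbbbbbb............bbb#############.Ybd####dd###
166 ................bbbbbbbbbbbbbbbbbbbbbbbb..........##################Yd###d####d#
168 WW...............bbbbbbbbbbbbbbbbbbbbbbbb...#.....bbbbbbbbbbbb...##ddd##d#d#####
170 WWWW.............bbbbbbbbbbbbbbbbbbbbb..W...........bbbbbbRRRR.....##d#######d##
172 WWWWWW...........bbbbbbbbbbbbbbbb..WWWWWWW...............pRRR..............#ddd#
174 WWWWWWWW..........bbbbbbbbbbbbbb...WWWWWWWW..............pRR....#.....#...####d#
176 WWWWWWWWWWW.......bbbbbbbbbbbbb.....WWWWWWWWWWWWWW.......pRp..........##.##d###.
178 WWWWWWWWWWWWWW.......................WWWWWWWWWWWWWWWWW..pRR....#.....pRp######..
180 WWWWWWWWWWWWWWW.......................WWWWWWWWWWWWWWWWWWpR..........pRRRp##d##..
182 WWWWWWWWWWWWWWWWW....GGGGGGGGGG........WWWWWWWWWWWWW....Rp..........ppRRRpdd#..
[... 1341 characters left out ...]
GGGdddddddddddG.....
216 WWWWWWWWWWWW.GGGGGGGGGGGGGGGGYYdGGGGGGGGGGGGGGGGGGGGGGGGGGGGGGGdGGddddddGGdG#...
218 WWWWWWWWWWWWW.GGGGGGGGGGGGGGGGGGGGGGGGGGGGGGGGGGGGGGGGGGGGGGGGGGGGGGGGGGGGGG#...
220 WWWWWWWWWWWWW..GGGGGGGGGGGGGGGGGGGGGGGGGGGGGGGGGGGGGGGGGGGGGGGGGGGGGGGGGGGG.....
222 WWWWWWWWWWWWWW.GGGGGGGGGGGGGGGGGGGGGGGGGGGGGGGGGGGGGGGGGGGGGGGGGGGGGGGGGGGG.....
224 WWWWWWWWWWWWWWW.GGGGGGGGGGGGGGGGGGGGGGGGGGGGGGGGGGGGGGGGGGGGGGGGGGGGGGGGGG......
226 WWWWWWWWWWWWWWWW.GGGGGGGGGGGGGGGGGGGGGGGGGGGGGGGGGGGGGGGGGGGGGGGGGGGGGGGG.......
228 WWWWWWWWWWWWWWWW.GGGGGGGGGGGGGGGGGGGGGGGGGGGGGGGGGGGGGGGGGGGGGGGGGGGGGGG........
230 WWWWWWWWWWWWWWWWW.GGGGGGGGGGGGGGGGGGGGGGGGGGGGGGGGGGGGGGGGGGGGGGGGGGGGG.........
```

The tub shows pink, yellow, red, blue and orange, and green doesn't stand out against the green tub. Back to the dish.

{"api": "drive_tool", "payload": {
  "claw": [0.0, 0.0, 0.0, 0.0, 0.0],
  "xyz": [
    [0, -0.025, 0],
    [0, -0.045, 0],
    [0, -0.045, 0],
    [0, -0.045, 0],
    [0, -0.045, 0]
  ],
  "twist": [0, 2, 2, 2, 2]
}}

```text
t: 29.62
tool_pos: [596.5, 110.4, 136.4]
tool_rot: [0.0, 0.993, 0.118, -0.001]
contact_force: [1.3, -0.1, -1.0]
grip_width: 17.9
grasp_force: 30.0
```

{"api": "drive_tool", "payload": {
  "claw": [0.0, 0.0, 0.0, 0.0, 0.0],
  "xyz": [
    [0, -0.045, 0],
    [0, -0.045, 0],
    [0, -0.045, 0],
    [0, -0.045, 0],
    [0, -0.045, 0]
  ],
  "twist": [2, 1.5, 0, 0, 0]
}}

```text
t: 30.25
tool_pos: [596.0, -114.3, 136.4]
tool_rot: [-0.0, 0.989, 0.147, -0.001]
contact_force: [0.7, 0.1, -1.8]
grip_width: 17.6
grasp_force: 30.0
```

{"api": "drive_tool", "payload": {
  "claw": [0.0, 0.0, 0.0, 0.0, 0.0],
  "xyz": [
    [0, -0.045, 0],
    [0, -0.035, 0],
    [0, -0.025, 0],
    [0, 0, 0],
    [0, 0, 0]
  ],
  "twist": [0, 0, 0, 0, 0]
}}

```text
t: 30.88
tool_pos: [596.6, -216.4, 136.6]
tool_rot: [-0.0, 0.989, 0.148, -0.0]
contact_force: [0.3, 0.9, -1.8]
grip_width: 17.9
grasp_force: 30.0
```

```bash
python3 st.py; python3 pit.py
```

```text
30.875 [ 596.6 -216.4  136.6] [-0.     0.989  0.148 -0.   ] [ 0.3  0.9 -1.8] 17.94026324650696
[ 596.6 -216.4  136.6] [ 0.3  0.9 -1.8]
[(188, 85), (191, 89), (194, 93), (197, 109), (203, 126), (206, 127), (215, 126), (221, 125), (224, 127), (227, 127), (230, 126), (233, 127), (236, 124), (239, 127), (242, 129), (245, 126), (248, 127), (251, 127)]
```

{"api": "drive_tool", "payload": {
  "claw": [0.0, 0.0, 0.0, 0.0, 0.0],
  "xyz": [
    [-0.002, -0.011, -0.01],
    [-0.002, -0.01, -0.02],
    [0, 0, -0.03],
    [0, 0, -0.03],
    [0, 0, -0.015]
  ],
  "twist": [0, 0, 0, 0, 0]
}}

```text
t: 31.55
tool_pos: [591.7, -237.9, 29.3]
tool_rot: [-0.001, 0.989, 0.148, -0.001]
contact_force: [0.1, 0.2, -1.0]
grip_width: 17.7
grasp_force: 30.0
```

{"api": "drive_tool", "payload": {
  "claw": [0.0, 0.0, 0.0, 0.0, 0.0],
  "xyz": [
    [0, 0, -0.005],
    [0.002, 0.0006, -0.004],
    [0.003, 0.0008, -0.005],
    [0.002, 0.0006, -0.004],
    [0, 0, 0]
  ],
  "twist": [0, 0, 0, 0, 0]
}}

```text
t: 32.17
tool_pos: [600.4, -235.6, 14.0]
tool_rot: [-0.0, 0.989, 0.148, 0.0]
contact_force: [0.2, 0.6, 0.4]
grip_width: 17.7
grasp_force: 30.0
```

```bash
python3 pit.py
```

```text
[ 600.4 -235.6   14. ] [0.2 0.6 0.4]
[(188, 81), (191, 82), (194, 87), (197, 101), (203, 115), (206, 115), (209, 117), (212, 116), (215, 116), (218, 116), (221, 117), (224, 118), (227, 114), (230, 116), (233, 116), (236, 117), (242, 117), (245, 115)]
```

Lip is touching. Lowering on until the pan is flat.

{"api": "drive_tool", "payload": {
  "claw": [0.0, 0.0, 0.0, 0.0, 0.0],
  "xyz": [
    [0.001, 0.0003, -0.003],
    [0.001, 0.0003, -0.003],
    [0, 0, -0.002],
    [0, 0, 0],
    [0, 0, 0]
  ],
  "twist": [0, 0, 0, 0, 0]
}}

```text
t: 32.85
tool_pos: [601.9, -235.2, 5.9]
tool_rot: [-0.0, 0.989, 0.148, -0.0]
contact_force: [-0.9, -0.6, -1.0]
grip_width: 18.0
grasp_force: 30.0
```

```bash
python3 pit.py
```

```text
[ 601.9 -235.2    5.9] [-0.9 -0.6 -1. ]
[(188, 76), (191, 79), (194, 94), (197, 113), (200, 116), (203, 118), (206, 117), (209, 118), (215, 119), (218, 118), (221, 117), (224, 118), (227, 117), (230, 118), (233, 118), (236, 119), (239, 118), (245, 120)]
```

{"api": "drive_tool", "payload": {
  "claw": [0.05, 0.05, 0.05, 0.05, 0.05],
  "xyz": [
    [0, 0, 0],
    [0, 0, 0],
    [0, 0, 0],
    [0, 0, 0],
    [0, 0, 0.01]
  ],
  "twist": [0, 0, 0, 0, 0]
}}

```text
t: 33.52
tool_pos: [601.7, -235.0, 15.8]
tool_rot: [-0.0, 0.989, 0.148, -0.001]
contact_force: [0.3, 0.3, 0.1]
grip_width: 50.1
grasp_force: 0.0
```

{"api": "drive_tool", "payload": {
  "claw": [0.05, 0.05, 0.05, 0.05, 0.05],
  "xyz": [
    [0, 0, 0.03],
    [0, 0, 0.03],
    [0, 0, 0.04],
    [0, 0, 0.04],
    [0, 0, 0]
  ],
  "twist": [0, 0, 0, 0, 0]
}}

```text
t: 34.15
tool_pos: [603.8, -235.6, 160.1]
tool_rot: [0.001, 0.989, 0.148, 0.002]
contact_force: [-0.7, 1.2, -0.9]
grip_width: 49.8
grasp_force: 0.0
```

{"api": "drive_tool", "payload": {
  "claw": [0.05, 0.05, 0.05, 0.05, 0.05],
  "xyz": [
    [-0.03, -0.04, 0.02],
    [-0.04, -0.045, 0],
    [-0.04, -0.045, 0],
    [-0.04, -0.045, 0],
    [0, 0, 0]
  ],
  "twist": [0, 0, 0, 0, 0]
}}

```text
t: 34.78
tool_pos: [448.1, -414.2, 175.8]
tool_rot: [0.0, 0.99, 0.144, -0.001]
contact_force: [0.9, 1.1, 0.9]
grip_width: 50.1
grasp_force: 0.0
```

```bash
python3 -c "
from pit import *
S=snap('scene','sf.png');g=cv2.cvtColor(S,cv2.COLOR_RGB2HSV);g0=cv2.cvtColor(cv2.imread('pics/s0.png'),cv2.COLOR_BGR2HSV)
for r in range(186,246,2): print(r,''.join(ch(*map(int,g[r,c])) for c in range(174,242,1)),' | ',''.join(ch(*map(int,g0[r,c])) for c in range(174,242,1)))
print('tub')
for r in range(186,216,2): print(r,''.join(ch(*map(int,g[r,c])) for c in range(400,470,1)))
d=(np.abs(S.astype(int)-cv2.imread('pics/s0.png')[:,:,::-1].astype(int)).sum(2)>90).astype('uint8')
n,l,st,c=cv2.connectedComponentsWithStats(cv2.morphologyEx(d,cv2.MORPH_OPEN,np.ones((3,3))))
print([x.tolist() for x in st[1:] if x[4]>25])"
```

```text
[ 448.1 -414.2  175.8] [0.9 1.1 0.9]
[]
186 WWWWWWWWWWWWWWWWWWWWWWWWWWWWWWWWWWWWWWWWWWWWWWWWWWWWWWWWWWWWWWWWWWWW  |  WWWWWW..............................................................
188 WWWWWWWWWWWWWWWWWWWWWWWWWWWWWWWWWWWWWWWWWWWWWWWBBB.WWWWWWWWWWWWWWWWW  |  WWWWWWWW.......................................BBB..................
190 WWWWWWWWWWWWWWWWWWWWWWWWWWWWWWWWWWWWWWW.BBBBBBBBBBBWWWWWWWWWWWWWWWWW  |  WWWWWWWWW..............................BBBBBBBBBBBB.................
192 WWWWWWWWWWWWWWWWWWWWWWWWWWWWWWW.BBBBBBBBBBBBBBBBBBBB.WWWWWWWWWWWWWWW  |  WWWWWWWWWWWW...................BBBBBBBBBBBBBBBBBBBBB................
194 WWWWWWWWWWWWWWWWWWWWWWWWBBBBBBBBBBBBBBBBBBBBBBBBBBBBB.WWWWWWWWWWWWWW  |  WWWWWWWWWWWWWWW.........BBBBBBBBBBBBBBBBBBBBBBBBBBBBB...............
196 WWWWWWWWWWWWWWWWBBBBBBBBBBBBBBBBBBBBBBBBBBBBBBBBBBBBB..WWWWWWWWWWWWW  |  WWWWWWWWWWWWWWW.BBBBBBBBBBBBBBBBBBBBBBBBBBBBBBBBBBBBB...............
198 WWWWWWWWWBBBBBBBBBBBBBBBBBBBBBBBBBBBBBBBBBBBBBBBBBBBBB.WWWWWWWWWWWWW  |  WWWWWWWW.BBBBBBBBBBBBBBBBBBBBBBBBBBBBBBBBBBBBBBBBBBBBB..............
200 WWBBBBBBBBBBBBBBBBBBBBBBBBBBBBBBBB
[... 4703 characters left out ...]
78], [312, 33, 4, 9, 27], [83, 39, 6, 13, 62], [77, 40, 5, 10, 37], [100, 41, 9, 17, 68], [69, 55, 93, 56, 3082], [379, 106, 21, 16, 121], [404, 127, 7, 7, 37], [338, 132, 31, 20, 178], [134, 150, 179, 72, 4754], [354, 157, 22, 10, 170], [340, 173, 155, 129, 5540], [402, 176, 52, 20, 247], [200, 193, 32, 28, 605], [425, 195, 7, 7, 43], [435, 195, 6, 6, 36], [444, 194, 7, 7, 44], [319, 203, 9, 10, 72], [338, 207, 9, 8, 59], [423, 209, 6, 7, 34], [208, 217, 7, 16, 71], [199, 220, 8, 5, 29], [303, 220, 8, 28, 98], [317, 222, 6, 6, 33], [338, 225, 7, 6, 36], [194, 233, 6, 6, 29], [197, 232, 132, 62, 4027], [313, 237, 8, 9, 65], [335, 242, 9, 9, 64], [304, 249, 7, 6, 35], [289, 301, 14, 12, 132]]
```

```bash
python3 -c "
from h import *
def f(n,cam,box):
    g=cv2.cvtColor(cv2.imread('pics/'+n),cv2.COLOR_BGR2HSV);r=(((g[:,:,0]<8)|(g[:,:,0]>172))&(g[:,:,1]>150)&(g[:,:,2]>60))
    ys,xs=np.where(r[box[0]:box[1],box[2]:box[3]]);ys+=box[0];xs+=box[2];a,b=ys.min(),ys.max();return a,xs[ys==a].mean(),b,xs[ys==b].mean()
snap('top','tf.png');S=ctrl.camera_model('scene');T=ctrl.camera_model('top')
for s,t in (('s0.png','t0.png'),('sf.png','tf.png')):
    A=f(s,0,(195,246,200,222));B=f(t,0,(140,200,395,430));print(A,B)
    print('front',tri(ray(S,A[1],A[0]),ray(T,B[3],B[2]))[0].round(),'end',tri(ray(S,A[3],A[2]),ray(T,B[1],B[0]))[0].round())
for n in ('s0.png','sf.png'):
    im=cv2.cvtColor(cv2.imread('pics/'+n),cv2.COLOR_BGR2HSV);print([(v,im[v,214:218].tolist()[0]) for v in range(238,254,2)])
"
```

```text
(np.int64(209), np.float64(209.5), np.int64(242), np.float64(213.5)) (np.int64(149), np.float64(408.5), np.int64(181), np.float64(416.5))
front [ 548. -248.   72.] end [ 637. -231.   59.]
(np.int64(212), np.float64(211.0), np.int64(245), np.float64(215.0)) (np.int64(146), np.float64(407.5), np.int64(178), np.float64(415.0))
front [ 557. -245.   71.] end [ 645. -228.   59.]
[(238, [1, 204, 90]), (240, [1, 211, 70]), (242, [176, 236, 66]), (244, [9, 19, 184]), (246, [9, 24, 180]), (248, [11, 20, 182]), (250, [11, 22, 185]), (252, [7, 18, 181])]
[(238, [0, 188, 164]), (240, [179, 197, 119]), (242, [1, 208, 76]), (244, [0, 196, 74]), (246, [1, 112, 75]), (248, [9, 28, 91]), (250, [9, 27, 93]), (252, [11, 23, 88])]
```

The scoop lies flat in the dish: both handle ends are at the same heights as at the start, about 9 mm further back and inside the rim. Handing in.

```bash
python3 -c "
from plant import ctrl
print(ctrl.sign_off())"
```

```text
the job is handed in; nothing more can be done
None
```

The job is handed in at about 35 s: the tray was left tipped at its stop and empty after one scoop, five of the six sweets are visible in the green tub (green not made out against it, but seen nowhere else), and the scoop lies flat in its blue dish.

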